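# Put the cleaned microscope parts back in their holders

### The arm

A 6-joint arm with a two-finger parallel gripper is mounted at the origin on the work surface. World frame = base frame: x ahead of the robot, y to its left, z up, the work surface at z = 0. Lengths are in mm, angles in rad, forces in N, time in s.
With the tool pointing down it reaches from about 300 to 825 mm from the base axis. Payload 5.4 kg.
Tool frame: the origin (TCP) lies at the very end of the fingers, on their centre line; the grasp point (between the pads) lies 19 mm behind it (grip_depth is the distance from the TCP to the grasp point, in mm); z points along the fingers, x is the direction in which the jaws open and shut, and the axes are right-handed (so a half turn about z gives the same grasp; the last joint's range is limited). The gripper opens to 92 mm and grips with 3 to 60 N. Pads are 20 mm wide; open, the fingers measure 128 mm over their backs; the gripper's body (75 mm by 189 mm) begins 69 mm behind the grasp point.
Start: joints at [1.019, 0.158, 1.597, -0, 1.386, -0.21], TCP at [192.74, 541.717, 214.601] pointing down, gripper open.
Joint ranges: [-2.91, 2.91], [-0.94, 2.29], [0.18, 2.7], [-1.29, 4.43], [0.17, 2.64], [-3, 3]. Speed limits (rad/s): [2.57, 2.57, 3.14, 3.14, 3.14, 3.14].

### API

Orientations are given as a unit quaternion [x, y, z, w].
In Python, from station import sense, snapshot, get_calibration, sign_off, grip_depth gives the robot as it stands. The module is installed in compiled form; this text tells all that it offers.
- The arm moves only by the tool move_arm, never from a script. Its argument "targets" is a list that holds one entry, the list of rows, each a list of 6 numbers: the shift along the tool's x, y, z in mm, then the turn, a rotation vector about the tool's x, y, z in rad. A call has 1 to 10 rows; each row shifts and turns the pose as measured when the row begins, along the tool's axes as they then stand; what a row does not reach is not made up. A row lasts 1/8 s, in which the tool goes at most 62.5 mm and 10.7 degrees, less where a joint would pass 70% of its speed; a pose out of reach is approached as far as the arm can. A call is refused whole if a number of a shift passes 62.5 or a number of a turn 0.188, either way. A call with a gripper value outside its range is refused whole. "claw" is the closure in counts, from 0 (fully open) to 255 (shut), set as the call begins (left out, the last holds). The fingers move at their own pace and stop on an object; the grip force is fixed at half the most. Time passes only in rows, so rows that do not move let the fingers close. It gives the time, the measured TCP pose, the force and the opening at its end, in the units of the state.
- sense(): the state, without advancing time (a new reading comes with each control period).
- snapshot(name): name is "side" or "top" or "wrist"; returns the picture (420x560x3 uint8, red, green, blue); there is no depth.
- get_calibration(name): a dict with "fx", "fy", "cx", "cy" (pixels), "pose" (4x4, takes a point from camera to world coordinates); the wrist camera has in their place "T_tool_cam" (4x4, takes a point from camera to tool coordinates, whose origin is the TCP and whose axes are the tool frame's). Camera axes: x right, y down, z forward; pixel columns grow to the right and rows downward; lengths in mm; the calibration is good to about 2 mm. A picture is of the moment at which its call begins: read the wrist's pose just before it. get_calibration takes no time and is no camera call.
- sign_off(): hands the job in, once; it reports no verdict.
The state is a dict: "time": time; "joint_pos": joint angles; "qvel": joint speeds; "joint_efforts": joint torques, N m; "tool_pos": TCP position; "tcp_rot": TCP orientation; "contact_force": force on the tool from outside, world axes, zero at the start; "moment": the same for the moment, N m; "finger_gap": finger opening in mm.
Only numpy, scipy, OpenCV 4.12 (cv2) and the standard library are available. Lean on these libraries where they do the work, as an engineer would, in place of code of your own. Each camera call takes 0.05 s, during which the arm holds its last target.

### The job

The microscope parts have been cleaned; put them away. Set the objective, the condenser, the filter cube and the slide box each into the holder block whose recess has its shape and size, upright, flat on the recess floor and squared up with it where it is not round. Set them down rather than drop them, and leave the small amber bottle standing where it is.

Things in the scene. Friction and masses are not known exactly. Their poses are not given: they have to be found in the camera images.
- objective: Microscope objective, the smallest round part: bright steel barrel 30 mm in diameter from 12 to 44 mm above its underside, on a collar 34 mm in diameter; above 44 mm it narrows to a nose 16 mm wide; 54 mm high in all, about 0.15 kg. Stands upright on the bench at the start. Origin at the centre of its underside, z up along the barrel. Grip the barrel.
- condenser: Condenser, the large round part: black cylinder 58 mm in diameter, 44 mm high, with a steel ring and a lens on top, about 0.25 kg. Stands upright on the bench at the start. Origin at the centre of its underside, z up along the cylinder.
- filter_cube: Filter cube: black block, square from above, 44 x 44 mm and 46 mm high, with a round window in an aluminium ring on top, about 0.13 kg. Stands upright on the bench at the start. Origin at the centre of its underside, z up, x and y across its flat sides.
- slide_box: Closed slide box: white oblong block 84 mm (its x) by 34 mm (its y), 46 mm high, with a grey seam round it and a blank paper label on top, about 0.13 kg. Stands upright on the bench at the start. Origin at the centre of its underside, z up. It does not open.
- objective_holder: Fixed to the bench; may stand anywhere on it, at any yaw. White plastic block 62 x 62 mm and 12 mm high, whose recess is round, 50 mm wide, in its middle, 8 mm deep with upright walls and a dark floor 4 mm above the bench. Origin at the centre of the block's underside (4 mm under the recess floor), z up. For the objective.
- condenser_holder: Fixed to the bench; may stand anywhere on it, at any yaw. White plastic block 86 x 86 mm and 12 mm high, whose recess is round, 74 mm wide, in its middle, 8 mm deep with upright walls and a dark floor 4 mm above the bench. Origin at the centre of the block's underside (4 mm under the recess floor), z up. For the condenser.
- cube_holder: Fixed to the bench; may stand anywhere on it, at any yaw. White plastic block 72 x 72 mm and 12 mm high, whose recess is square, 60 x 60 mm, in its middle, 8 mm deep with upright walls and a dark floor 4 mm above the bench. Origin at the centre of the block's underside (4 mm under the recess floor), z up, x and y along the recess's sides. For the filter cube.
- slide_box_holder: Fixed to the bench; may stand anywhere on it, at any yaw. White plastic block 112 (x) x 62 (y) mm and 12 mm high, whose recess is oblong, 100 mm (x) by 50 mm (y), in its middle, 8 mm deep with upright walls and a dark floor 4 mm above the bench. Origin at the centre of the block's underside (4 mm under the recess floor), z up, x along the recess's long side. For the slide box.
- oil_bottle: Small amber bottle with a black cap, 34 mm in diameter and 62 mm high, standing loose among the parts; not to be moved. Origin at the centre of its underside, z up. Everything else lying among the parts is lower than 10 mm (flat dish, stopper, tin); parts, holders and bottle start at least 140 mm apart, centre to centre.
Things that resemble listed ones, but are neither listed nor needed, are in the scene too. What is shaped like the condenser but purple is not meant.

How it is judged:
By the outcome, as a careful person would: the job done as asked, in the order asked, and still so for the second after the job is handed in, with the robot touching nothing.
It also fails if it takes over 115 s, if anything falls off the work surface, if the arm or the gripper's body presses on something with over 40 N, if the wrist force passes 120 N, or if a joint passes its speed limit or range.

## Working session

There is one attempt and no reset: what is moved stays moved. The work goes in short steps, Python scripts to look and compute and a tool call to move; the robot and the scene stay as the last step left them, time stands still between calls to the robot, and variables do not carry over. Pictures are saved under pics/ and viewed, and the job is handed in when it is done.

Besides the shell and the picture viewer there is one more tool, called after "Emit:" by a JSON object that holds its "op" and its "data". move_arm: Moves the arm, as the interface text tells. Its arguments: {"type":"object","properties":{"targets":{"type":"array","items":{"type":"array","items":{"type":"array","items":{"type":"number"}}}},"claw":{"type":"number"}},"required":["targets"]}

```bash
mkdir -p pics; python3 - <<'E'
from station import *
import cv2,numpy as np
s=sense();print(s);print(grip_depth)
for n in("top","side","wrist"):
    c=get_calibration(n);print(n,{k:np.round(v,3).tolist() for k,v in c.items()})
    cv2.imwrite(f"pics/{n}0.png",snapshot(n)[:,:,::-1])
E
```

```text
{'time': 0.0, 'joint_pos': array([ 1.01889964e+00,  1.59011022e-01,  1.59819360e+00, -1.00685359e-05,
        1.38621842e+00, -2.10086227e-01]), 'qvel': array([ 0.00215101,  0.00121664, -0.00064086,  0.00041202,  0.00034843,
        0.00079299]), 'joint_efforts': array([-1.07604854e-03, -3.85595477e+01, -3.22095895e+01,  6.99545466e-02,
        3.81212658e-02, -1.52260750e-04]), 'tool_pos': array([192.42161807, 541.19424164, 213.65964384]), 'tcp_rot': array([ 8.17065020e-01,  5.76544808e-01, -8.39421340e-04,  3.64652174e-04]), 'contact_force': array([-0.3827366 ,  0.30441422,  0.00557834]), 'moment': array([-0.00286733,  0.01618154,  0.06837607]), 'finger_gap': 91.83516289847341}
18.700000000000003
top {'fx': 444.773, 'fy': 444.773, 'cx': 271.366, 'cy': 212.583, 'pose': [[-0.017, -0.986, 0.167, 303.447], [-1.0, 0.019, 0.013, 39.098], [-0.016, -0.167, -0.986, 1139.877], [0.0, 0.0, 0.0, 1.0]]}
side {'fx': 506.791, 'fy': 506.791, 'cx': 284.059, 'cy': 210.102, 'pose': [[0.9, -0.262, 0.349, 33.065], [-0.436, -0.517, 0.736, -950.47], [-0.012, -0.815, -0.579, 825.887], [0.0, 0.0, 0.0, 1.0]]}
wrist {'fx': 317.904, 'fy': 317.904, 'cx': 278.779, 'cy': 204.98, 'T_tool_cam': [[1.0, -0.001, -0.001, -0.813], [0.001, 0.97, 0.244, -68.276], [0.001, -0.244, 0.97, -169.079], [0.0, 0.0, 0.0, 1.0]]}
```

View pics/top0.png

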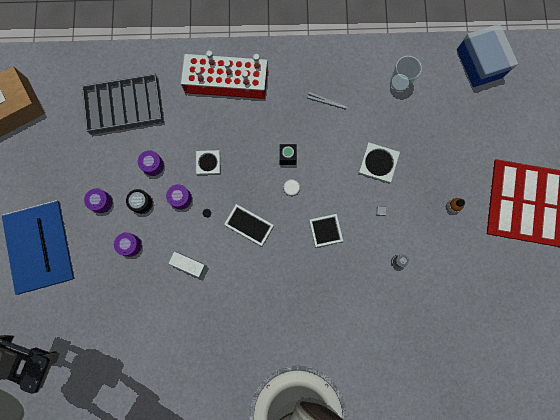

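View pics/side0.png

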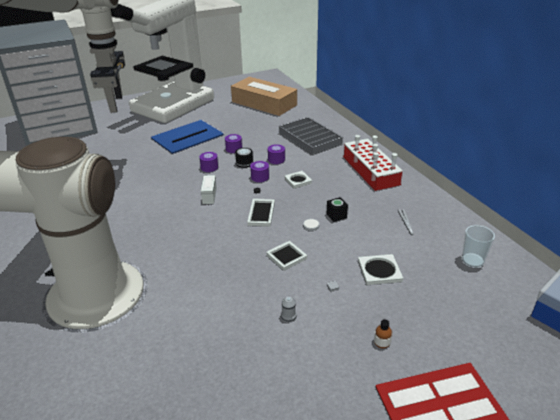

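View pics/wrist0.png

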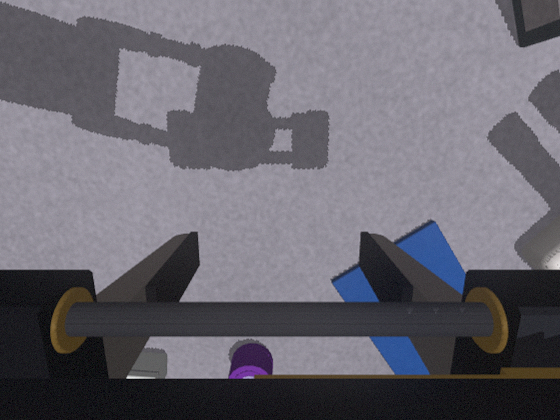

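The top view shows these candidates:
- **Parts:** condenser (138,201), the only black one among four purple lookalikes; filter cube (288,155); slide box (187,264); objective (400,261).
- **Bottle:** (456,205).
- **Holders:** objective (207,162, small round recess), condenser (380,162, large round recess), cube (326,231), slide box (248,225).

I'll check these in enlarged crops.

```bash
python3 - <<'E'
import cv2
a=cv2.imread("pics/top0.png")
c=cv2.resize(a[135:285,75:275],None,fx=4,fy=4,interpolation=cv2.INTER_CUBIC);cv2.imwrite("pics/c1.png",c)
c=cv2.resize(a[135:285,275:475],None,fx=4,fy=4,interpolation=cv2.INTER_CUBIC);cv2.imwrite("pics/c2.png",c)
E
```

```text
(no output)
```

View pics/c1.png

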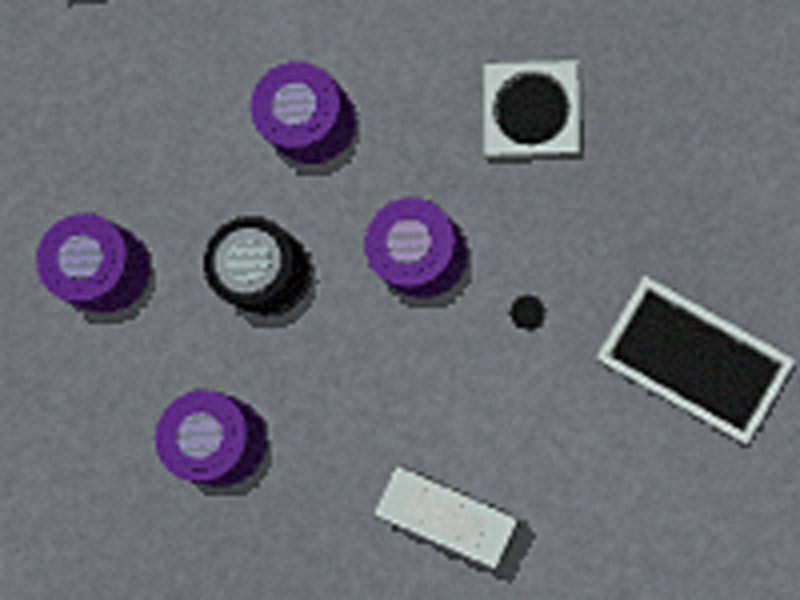

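View pics/c2.png

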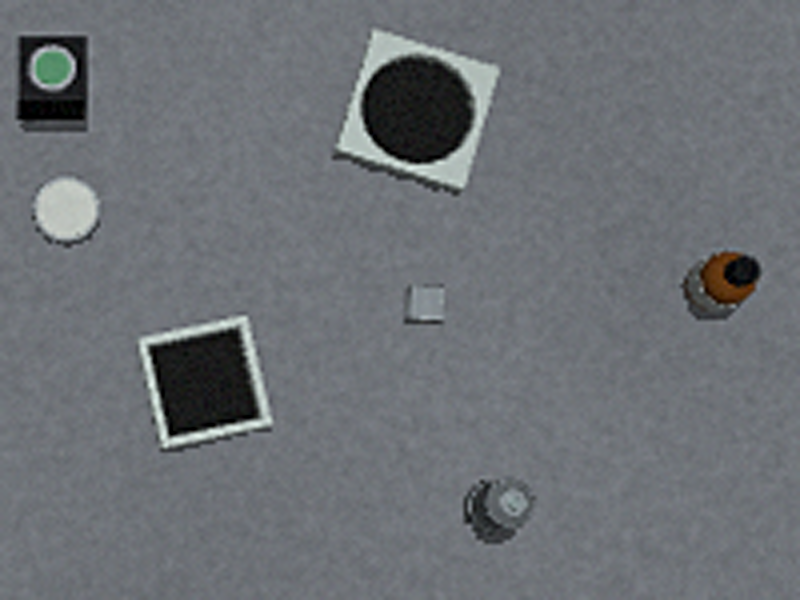

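```bash
cat > h.py <<'E'
import numpy as np,cv2
from station import *
from scipy.spatial.transform import Rotation as R
def ray(cal,pose,uv,z):
    uv=np.atleast_2d(np.float64(uv))
    d=np.c_[(uv[:,0]-cal["cx"])/cal["fx"],(uv[:,1]-cal["cy"])/cal["fy"],np.ones(len(uv))]@pose[:3,:3].T
    o=pose[:3,3]; t=(z-o[2])/d[:,2]
    return (o+t[:,None]*d)[:,:2]
def proj(cal,pose,p):
    q=(np.atleast_2d(p)-pose[:3,3])@pose[:3,:3]
    return q[:,:2]/q[:,2:]*[cal["fx"],cal["fy"]]+[cal["cx"],cal["cy"]]
def wpose(s,cal):
    T=np.eye(4);T[:3,:3]=R.from_quat(s["tcp_rot"]).as_matrix();T[:3,3]=s["tool_pos"]
    return T@np.array(cal["T_tool_cam"])
def rect(pts): # min area rect in world
    r=cv2.minAreaRect(pts.astype(np.float32)); return r
E
cat > m0.py <<'E'
from h import *
cal=get_calibration("top");P=np.array(cal["pose"])
a=cv2.imread("pics/top0.png")
hsv=cv2.cvtColor(a,cv2.COLOR_BGR2HSV).astype(int)
white=((hsv[...,2]>150)&(hsv[...,1]<40)).astype(np.uint8)
def comp(mask,seed,rad):
    n,l,st,ce=cv2.connectedComponentsWithStats(mask)
    ys,xs=np.nonzero(l)
    d=np.hypot(xs-seed[0],ys-seed[1]);i=d.argmin();return (l==l[ys[i],xs[i]]).astype(np.uint8)
for n,seed,z in [("objh",(207,162),12),("conh",(380,162),12),("cubeh",(326,231),12),("slideh",(248,225),12),("slide",(187,264),46)]:
    m=comp(white,seed,0)
    c=max(cv2.findContours(m,cv2.RETR_EXTERNAL,cv2.CHAIN_APPROX_NONE)[0],key=cv2.contourArea)
    w=ray(cal,P,c[:,0,:],z); print(n,np.round(rect(w)[0],1),np.round(rect(w)[1],1),round(rect(w)[2],1),"px",c[:,0].mean(0))
def cen(m,seed,z,n):
    m=comp(m.astype(np.uint8),seed,0);ys,xs=np.nonzero(m)
    print(n,len(xs),(xs.mean(),ys.mean()),ray(cal,P,[xs.mean(),ys.mean()],z).round(1))
    return m
cen((hsv[...,0]>60)&(hsv[...,0]<90)&(hsv[...,1]>70),(288,153),46,"cubewin")
cen((hsv[...,2]>120),(137,199),44,"cond lens")
cen((hsv[...,2]>150),(403,261),54,"obj nose")
pur=((hsv[...,1]>120)&(hsv[...,0]>125)&(hsv[...,0]<155)&(hsv[...,2]>90)).astype(np.uint8)
n,l,st,ce=cv2.connectedComponentsWithStats(pur)
for i in range(1,n):
    if st[i,4]>50: print("purple",ce[i],ray(cal,P,ce[i],44).round(1))
# cube top edges
m=comp(((hsv[...,2]<60)).astype(np.uint8),(288,146),0);ys,xs=np.nonzero(m);print(xs.min(),xs.max(),ys.min(),ys.max())
print("bottle",ray(cal,P,[459.5,202],62))
E
python3 m0.py
```

```text
objh [634.7 219.9] [61.9 60.9] 0.7 px [207.45555556 161.44444444]
conh [ 624.3 -229.5] [85.9 85.7] 70.7 px [379.11666667 161.56666667]
cubeh [448. -84.] [71.9 71.6] 11.1 px [325.79047619 229.72380952]
slideh [465.3 113.9] [111.9  62. ] 59.5 px [248.45614035 224.42982456]
slide [365.6 265.7] [82.3 31.9] 65.5 px [185.95  263.825]
cubewin 53 (np.float64(287.5660377358491), np.float64(151.45283018867926)) [[646.3   9.9]]
cond lens 196 (np.float64(136.37244897959184), np.float64(199.56632653061226)) [[529.1 394.1]]
obj nose 1 (np.float64(404.0), np.float64(261.0)) [[ 362.5 -265.2]]
purple [148.29457364 160.70155039] [[630.1 366.9]]
purple [177.01459854 195.2189781 ] [[538.3 291.4]]
purple [ 94.81784387 198.9739777 ] [[532.8 499.8]]
purple [124.76223776 243.48601399] [[418.4 419.3]]
279 296 144 165
bottle [[ 503.59611764 -407.83672785]]
```

```bash
cat >> h.py <<'E'
def plan(x,y,z,psi_deg,n=None,step=45.):
    s=sense();p=s["tool_pos"];Rc=R.from_quat(s["tcp_rot"])
    a=np.radians(psi_deg);c,si=np.cos(a),np.sin(a)
    Rt=R.from_matrix([[c,si,0],[si,-c,0],[0,0,-1]])
    rv=(Rc.inv()*Rt).as_rotvec(); d=np.array([x,y,z])-p
    k=n or int(max(1,np.ceil(np.linalg.norm(d)/step),np.ceil(np.linalg.norm(rv)/.15)))
    print("t",round(s["time"],2),"pos",p.round(1),"gap",round(s["finger_gap"],1),"F",s["contact_force"].round(1),"d",d.round(1),"rv",rv.round(3),"rows",k)
    out=[]
    for i in range(k):
        Ri=Rc*R.from_rotvec(rv*i/k); out.append([*np.round(Ri.inv().apply(d/k),1).tolist(),*np.round(rv/k,3).tolist()])
    print(str(out).replace(" ",""))
E
python3 -c "
from h import *
plan(400,60,180,20)"
```

```text
t 0.15 pos [192.5 541.3 213.9] gap 91.5 F [0.1 1.1 0.1] d [ 207.5 -481.3  -33.9] rv [0.    0.001 0.88 ] rows 12
[[-32.0,29.7,2.9,0.0,0.0,0.073],[-29.7,32.0,2.9,0.0,0.0,0.073],[-27.3,34.1,2.8,0.0,0.0,0.073],[-24.7,36.0,2.8,0.0,0.0,0.073],[-22.0,37.7,2.8,0.0,0.0,0.073],[-19.2,39.2,2.8,0.0,0.0,0.073],[-16.3,40.5,2.8,0.0,0.0,0.073],[-13.3,41.6,2.8,0.0,0.0,0.073],[-10.2,42.5,2.8,0.0,0.0,0.073],[-7.0,43.1,2.8,0.0,0.0,0.073],[-3.9,43.5,2.8,0.0,0.0,0.073],[-0.7,43.7,2.8,0.0,0.0,0.073]]
```

Emit:
{"op": "move_arm", "data": {"targets": [[[-32,30,3,0,0,0.073],[-30,32,3,0,0,0.073],[-27,34,3,0,0,0.073],[-25,36,3,0,0,0.073],[-22,38,3,0,0,0.073],[-19,39,3,0,0,0.073],[-16,40,3,0,0,0.073],[-13,42,3,0,0,0.073],[-10,42,3,0,0,0.073],[-7,43,3,0,0,0.073]]], "claw": 0}}

```text
time: 1.4
tool_pos: [365.1, 129.0, 181.3]
tcp_rot: [0.971, 0.238, -0.001, 0.001]
contact_force: [0.5, 1.1, 0.2]
finger_gap: 92.1
```

```bash
python3 -c "
from h import *
plan(363,-263,150,-36,n=10)"
```

```text
t 1.4 pos [365.1 129.  181.3] gap 92.1 F [0.5 1.1 0.2] d [  -2.1 -392.   -31.3] rv [3.00e-03 1.00e-03 1.11e+00] rows 10
[[-18.3,34.6,3.2,0.0,0.0,0.111],[-14.4,36.5,3.2,0.0,0.0,0.111],[-10.3,37.8,3.2,0.0,0.0,0.111],[-6.0,38.7,3.2,0.0,0.0,0.111],[-1.7,39.2,3.2,0.0,0.0,0.111],[2.7,39.1,3.2,0.0,0.0,0.111],[7.0,38.6,3.2,0.0,0.0,0.111],[11.2,37.6,3.2,0.0,0.0,0.111],[15.3,36.1,3.1,0.0,0.0,0.111],[19.2,34.2,3.1,0.0,0.0,0.111]]
```

Emit:
{"op": "move_arm", "data": {"targets": [[[-18,35,3,0,0,0.111],[-14,36,3,0,0,0.111],[-10,38,3,0,0,0.111],[-6,39,3,0,0,0.111],[-2,39,3,0,0,0.111],[3,39,3,0,0,0.111],[7,39,3,0,0,0.111],[11,38,3,0,0,0.111],[15,36,3,0,0,0.111],[19,34,3,0,0,0.111]]]}}

```text
time: 2.65
tool_pos: [354.0, -275.9, 150.2]
tcp_rot: [0.945, -0.328, 0.001, 0.001]
contact_force: [-0.6, -0.5, -0.1]
finger_gap: 91.9
```

```bash
cat > w.py <<'E'
import sys
from h import *
s=sense();im=snapshot("wrist")[:,:,::-1]
cv2.imwrite(f"pics/{sys.argv[1]}.png",im)
np.save(f"pics/{sys.argv[1]}.npy",wpose(s,get_calibration("wrist")))
print(s["tool_pos"].round(1),s["contact_force"].round(1),s["finger_gap"])
E
python3 w.py w1
```

```text
[ 354.  -275.9  150.2] [-0.6 -0.5 -0.1] 91.92803451954174
```

View pics/w1.png

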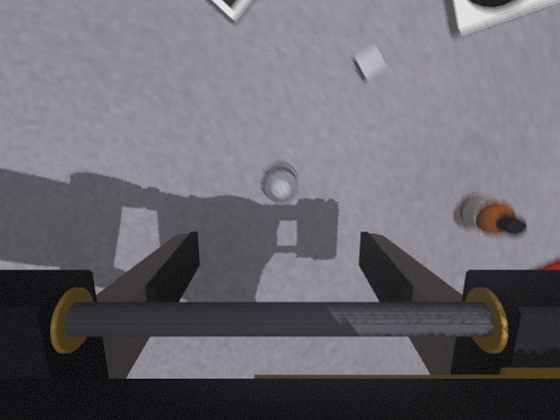

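The wrist view shows the steel objective at about (280,183), with its nose top at (281,187). The bottle, at (495,218), is well clear of the fingers.

```bash
python3 - <<'E'
from h import *
P=np.load("pics/w1.npy");cal=get_calibration("wrist")
a=cv2.imread("pics/w1.png")
cv2.imwrite("pics/w1c.png",cv2.resize(a[150:220,240:325],None,fx=8,fy=8,interpolation=cv2.INTER_CUBIC))
for uv in([281,186],[282,187]): print(ray(cal,P,uv,54))
g=cv2.cvtColor(a,cv2.COLOR_BGR2GRAY)
E
```

```text
[[ 366.33612973 -263.98222853]]
[[ 366.46742993 -265.1859899 ]]
```

View pics/w1c.png

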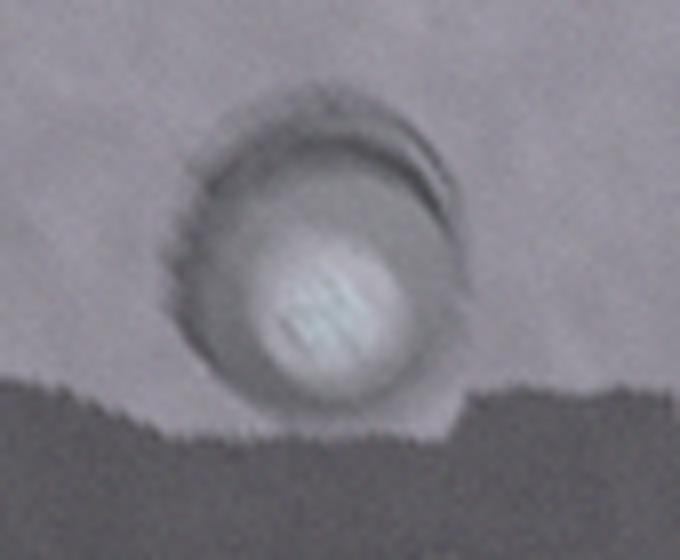

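```bash
python3 - <<'E'
from h import *
P=np.load("pics/w1.npy");cal=get_calibration("wrist")
print(ray(cal,P,[281.5,189],54))
plan(363.5,-266,75,-36)
E
```

```text
[[ 365.06516014 -266.28037737]]
t 2.7 pos [ 353.5 -280.   150.3] gap 92.4 F [-1.8 -0.8  1.3] d [ 10.   14.  -75.3] rv [ 0.004 -0.003 -0.046] rows 2
[[-0.6,-8.7,37.6,0.002,-0.002,-0.023],[-0.4,-8.7,37.6,0.002,-0.002,-0.023]]
```

Emit:
{"op": "move_arm", "data": {"targets": [[[0,-9,25,0,0,-0.02],[0,-8,25,0,0,-0.02],[0,0,25,0,0,0],[0,0,0,0,0,0]]]}}

```text
time: 3.2
tool_pos: [363.7, -267.7, 73.0]
tcp_rot: [0.95, -0.312, 0.001, 0.002]
contact_force: [-0.7, -0.0, -0.8]
finger_gap: 92.0
```

```bash
python3 w.py w2; python3 -c "
from h import *
plan(364.5,-266,14,-36)"
```

```text
[ 363.7 -267.7   73. ] [-0.7 -0.  -0.8] 92.00296764084923
t 3.25 pos [ 364.5 -268.7   74.3] gap 91.4 F [0.1 1.2 0.2] d [  0.    2.7 -60.3] rv [ 0.005 -0.005 -0.007] rows 2
[[-1.0,-1.2,30.1,0.002,-0.003,-0.004],[-0.9,-1.2,30.1,0.002,-0.003,-0.004]]
```

View pics/w2.png

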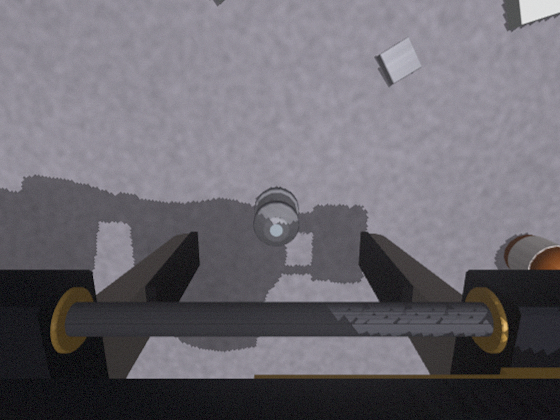

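```bash
python3 - <<'E'
from h import *
P=np.load("pics/w2.npy");cal=get_calibration("wrist")
print(ray(cal,P,[277,230],54))
E
```

```text
[[ 365.31023999 -264.08344538]]
```

The objective is at about (365, -265.5), so I'll descend and grip.

Emit:
{"op": "move_arm", "data": {"targets": [[[-1,-2,20,0,0,0],[-1,-1,20,0,0,0],[0,0,10,0,0,0],[0,0,8,0,0,0],[0,0,0,0,0,0]]]}}

```text
time: 3.88
tool_pos: [368.4, -269.7, 20.8]
tcp_rot: [0.95, -0.312, 0.006, 0.006]
contact_force: [-1.0, 0.6, -0.9]
finger_gap: 91.5
```

```bash
python3 -c "
from h import *
plan(364.8,-265.5,15,-36)"
```

```text
t 3.88 pos [ 368.4 -269.7   20.8] gap 91.5 F [-1.   0.6 -0.9] d [-3.6  4.2 -5.8] rv [ 0.008 -0.016 -0.007] rows 1
[[-5.5,-1.3,5.7,0.008,-0.016,-0.007]]
```

Emit:
{"op": "move_arm", "data": {"targets": [[[-5,-1,4,0.008,-0.016,-0.007],[0,0,0,0,0,0]]]}}

```text
time: 4.12
tool_pos: [365.3, -266.5, 17.5]
tcp_rot: [0.951, -0.309, 0.0, -0.0]
contact_force: [-0.7, -0.1, 0.5]
finger_gap: 91.5
```

```bash
python3 -c "
from h import *
plan(364.8,-265.5,15,-36)"
```

```text
t 4.12 pos [ 365.3 -266.5   17.5] gap 91.5 F [-0.7 -0.1  0.5] d [-0.5  1.  -2.5] rv [-0.    -0.001  0.001] rows 1
[[-1.0,-0.5,2.5,-0.0,-0.001,0.001]]
```

Emit:
{"op": "move_arm", "data": {"targets": [[[-1,0,2,0,0,0],[0,0,0,0,0,0],[0,0,0,0,0,0],[0,0,0,0,0,0],[0,0,0,0,0,0],[0,0,0,0,0,0]]], "claw": 255}}

```text
time: 4.88
tool_pos: [364.7, -266.3, 15.9]
tcp_rot: [0.951, -0.309, 0.001, 0.0]
contact_force: [0.3, -0.0, -0.5]
finger_gap: 34.0
```

```bash
python3 -c "
from h import *
plan(364.8,-265.5,15,-36)
print(get_calibration('wrist')['T_tool_cam'])"
```

```text
t 4.88 pos [ 364.7 -266.3   15.9] gap 34.0 F [ 0.3 -0.  -0.5] d [ 0.1  0.8 -0.9] rv [-0.    -0.002  0.001] rows 1
[[-0.4,-0.7,0.9,-0.0,-0.002,0.001]]
[[ 9.99999660e-01 -8.21713736e-04  7.47665077e-05  1.80948363e-01]
 [ 7.78493764e-04  9.69649002e-01  2.44499913e-01 -6.74319076e+01]
 [-2.73406207e-04 -2.44499772e-01  9.69649311e-01 -1.69080346e+02]
 [ 0.00000000e+00  0.00000000e+00  0.00000000e+00  1.00000000e+00]]
```

Emit:
{"op": "move_arm", "data": {"targets": [[[0,0,0,0,0,0],[0,0,0,0,0,0],[0,0,0,0,0,0]]]}}

```text
time: 5.25
tool_pos: [364.5, -266.1, 15.9]
tcp_rot: [0.951, -0.309, 0.001, 0.0]
contact_force: [0.0, -0.4, 1.3]
finger_gap: 29.1
```

Emit:
{"op": "move_arm", "data": {"targets": [[[0,0,-10,0,0,0],[0,0,-25,0,0,0],[0,0,-35,0,0,0],[0,0,-35,0,0,0],[0,0,0,0,0,0]]]}}

```text
time: 5.88
tool_pos: [364.0, -265.3, 124.6]
tcp_rot: [0.951, -0.309, 0.0, -0.0]
contact_force: [-0.2, 0.6, -2.1]
finger_gap: 28.9
```

```bash
python3 -c "
from h import *
plan(634.7,219.9,100,19,n=13)"
```

```text
t 5.88 pos [ 364.  -265.3  124.6] gap 28.9 F [-0.2  0.6 -2.1] d [270.7 485.2 -24.6] rv [-0.001 -0.001 -0.959] rows 13
[[-5.1,-42.4,1.9,-0.0,-0.0,-0.074],[-1.9,-42.7,1.9,-0.0,-0.0,-0.074],[1.2,-42.7,1.9,-0.0,-0.0,-0.074],[4.4,-42.5,1.9,-0.0,-0.0,-0.074],[7.5,-42.1,1.9,-0.0,-0.0,-0.074],[10.6,-41.4,1.9,-0.0,-0.0,-0.074],[13.6,-40.5,1.9,-0.0,-0.0,-0.074],[16.6,-39.4,1.9,-0.0,-0.0,-0.074],[19.4,-38.1,1.9,-0.0,-0.0,-0.074],[22.2,-36.5,1.9,-0.0,-0.0,-0.074],[24.8,-34.8,1.9,-0.0,-0.0,-0.074],[27.3,-32.9,1.9,-0.0,-0.0,-0.074],[29.7,-30.8,1.9,-0.0,-0.0,-0.074]]
```

Gripped (Fz is about -2 N, matching the part's weight). I'll carry it over.

Emit:
{"op": "move_arm", "data": {"targets": [[[-5,-42,0,0,0,-0.074],[-2,-43,0,0,0,-0.074],[1,-43,0,0,0,-0.074],[4,-42,0,0,0,-0.074],[8,-42,0,0,0,-0.074],[11,-41,0,0,0,-0.074],[14,-40,0,0,0,-0.074],[17,-39,0,0,0,-0.074],[19,-38,0,0,0,-0.074],[22,-36,0,0,0,-0.074]]]}}

```text
time: 7.12
tool_pos: [565.1, 119.8, 108.1]
tcp_rot: [0.998, 0.065, -0.009, -0.003]
contact_force: [-0.1, 0.2, -1.3]
finger_gap: 29.2
```

```bash
python3 -c "
from h import *
plan(634.7,219.9,100,19)"
```

```text
t 7.12 pos [565.1 119.8 108.1] gap 29.2 F [-0.1  0.2 -1.3] d [ 69.6 100.1  -8.1] rv [-0.01   0.017 -0.201] rows 3
[[27.4,-30.0,2.4,-0.003,0.006,-0.067],[29.3,-28.2,2.5,-0.003,0.006,-0.067],[31.1,-26.1,2.6,-0.003,0.006,-0.067]]
```

Emit:
{"op": "move_arm", "data": {"targets": [[[27,-30,2,-0.003,0.006,-0.067],[29,-28,2,-0.003,0.006,-0.067],[26,-22,2,-0.003,0.006,-0.067],[0,0,0,0,0,0],[0,0,0,0,0,0]]]}}

```text
time: 7.75
tool_pos: [626.1, 219.1, 89.8]
tcp_rot: [0.985, 0.17, -0.007, -0.0]
contact_force: [-0.2, -0.1, -0.8]
finger_gap: 29.2
```

```bash
python3 w.py w3; python3 -c "
from h import *
plan(634.7,219.9,60,19)"
```

```text
[626.1 219.1  89.8] [-0.2 -0.1 -0.8] 29.194814980679222
t 7.8 pos [626.  219.   89.7] gap 28.6 F [-0.1 -0.4 -1.9] d [  8.7   0.9 -29.7] rv [-0.003  0.013  0.009] rows 1
[[8.9,2.2,29.6,-0.003,0.013,0.009]]
```

View pics/w3.png

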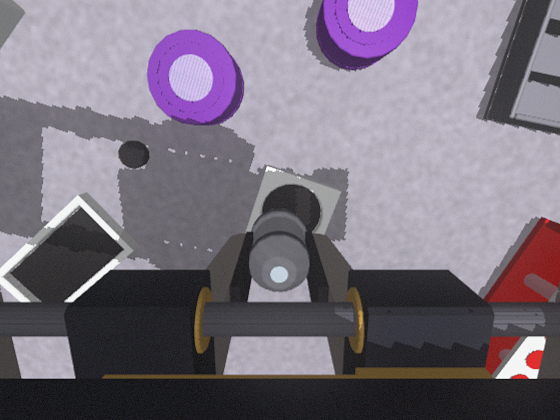

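```bash
cat > ov.py <<'E'
import sys
from h import *
# overlay: name x y ang w h [recess r | rect]
n=sys.argv[1];x,y,ang,w,h=map(float,sys.argv[2:7]); box=sys.argv[7:8]
P=np.load(f"pics/{n}.npy");cal=get_calibration("wrist");a=cv2.imread(f"pics/{n}.png")
c=cv2.boxPoints(((x,y),(w,h),ang))
q=proj(cal,P,np.c_[c,[12]*4]);print(q.round(0).tolist())
a=cv2.resize(a,None,fx=1.4,fy=1.4)
cv2.polylines(a,[np.int32(q*1.4)],1,(0,0,255),1);cv2.imwrite(f"pics/{n}o.png",a)
E
python3 ov.py w3 634.7 219.9 .7 62 62
```

```text
[[267.0, 165.0], [243.0, 237.0], [314.0, 260.0], [341.0, 191.0]]
```

View pics/w3o.png

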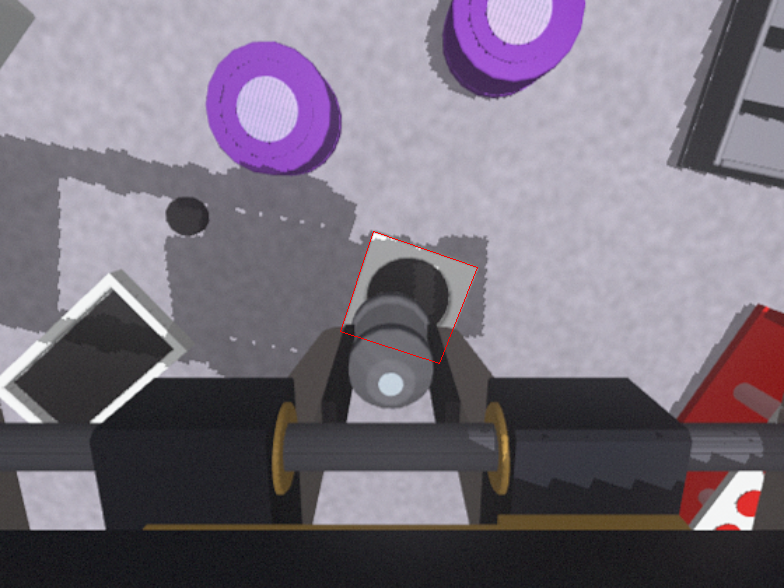

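The holder position from the top view matches the wrist view to within 1 px, so I'll lower it.

Emit:
{"op": "move_arm", "data": {"targets": [[[9,2,15,-0.003,0.013,0.009],[0,0,15,0,0,0],[0,0,15,0,0,0],[0,0,0,0,0,0]]]}}

```text
time: 8.3
tool_pos: [633.8, 217.6, 39.8]
tcp_rot: [0.987, 0.163, -0.001, 0.0]
contact_force: [-0.0, -0.1, -1.5]
finger_gap: 29.0
```

```bash
python3 -c "
from h import *
plan(634.7,219.9,22,19)"
```

```text
t 8.3 pos [633.8 217.6  39.8] gap 29.0 F [-0.  -0.1 -1.5] d [  0.9   2.3 -17.8] rv [-0.     0.003 -0.004] rows 1
[[1.7,-1.9,17.8,-0.0,0.003,-0.004]]
```

Emit:
{"op": "move_arm", "data": {"targets": [[[2,-2,7,0,0.003,-0.004],[0,0,6,0,0,0],[0,0,4,0,0,0],[0,0,0,0,0,0]]]}}

```text
time: 8.8
tool_pos: [635.9, 220.6, 22.7]
tcp_rot: [0.986, 0.165, 0.001, -0.0]
contact_force: [0.1, 0.4, -1.7]
finger_gap: 29.6
```

```bash
python3 -c "
from h import *
plan(634.7,219.9,20,19)"
```

```text
t 8.8 pos [635.9 220.6  22.7] gap 29.6 F [ 0.1  0.4 -1.7] d [-1.2 -0.7 -2.7] rv [-0.    -0.002  0.001] rows 1
[[-1.4,0.3,2.7,-0.0,-0.002,0.001]]
```

Emit:
{"op": "move_arm", "data": {"targets": [[[-1,0,2,0,0,0],[0,0,1,0,0,0],[0,0,0,0,0,0]]]}}

```text
time: 9.18
tool_pos: [635.4, 220.3, 20.2]
tcp_rot: [0.986, 0.165, 0.002, -0.0]
contact_force: [-0.3, 0.2, -2.4]
finger_gap: 29.1
```

Emit:
{"op": "move_arm", "data": {"targets": [[[0,0,0.8,0,0,0],[0,0,0,0,0,0]]]}}

```text
time: 9.43
tool_pos: [635.8, 220.4, 20.1]
tcp_rot: [0.986, 0.165, 0.002, -0.0]
contact_force: [-0.6, 0.3, -2.0]
finger_gap: 29.2
```

Emit:
{"op": "move_arm", "data": {"targets": [[[0,0,1.5,0,0,0],[0,0,0,0,0,0]]]}}

```text
time: 9.68
tool_pos: [636.2, 220.5, 20.1]
tcp_rot: [0.986, 0.166, 0.002, -0.0]
contact_force: [-0.1, 0.2, -2.1]
finger_gap: 28.9
```

Emit:
{"op": "move_arm", "data": {"targets": [[[-1,0,2,0,0,0]]]}}

```text
time: 9.8
tool_pos: [636.4, 220.4, 19.9]
tcp_rot: [0.986, 0.165, 0.004, -0.0]
contact_force: [-2.5, -0.3, 12.0]
finger_gap: 29.2
```

```bash
python3 -c "
from h import *
plan(634.7,219.9,20,19);s=sense();print(s['moment'],s['joint_efforts'].round(1))"
```

```text
t 9.8 pos [636.4 220.4  19.9] gap 29.2 F [-2.5 -0.3 12. ] d [-1.7 -0.5  0.1] rv [ 0.001 -0.007  0.001] rows 1
[[-1.8,-0.1,-0.2,0.001,-0.007,0.001]]
[-0.12996351  0.83401852  0.01315927] [ -0.6 -43.8 -25.   -0.1  -1.1   0. ]
```

It's on the floor. I'll release it gently.

Emit:
{"op": "move_arm", "data": {"targets": [[[0,0,0,0,0,0],[0,0,0,0,0,0]]]}}

```text
time: 10.05
tool_pos: [636.6, 220.5, 20.0]
tcp_rot: [0.986, 0.165, 0.004, -0.0]
contact_force: [-0.6, -0.7, -0.7]
finger_gap: 29.1
```

Emit:
{"op": "move_arm", "data": {"targets": [[[0,0,0,0,0,0],[0,0,0,0,0,0],[0,0,0,0,0,0],[0,0,0,0,0,0],[0,0,0,0,0,0],[0,0,0,0,0,0]]], "claw": 0}}

```text
time: 10.8
tool_pos: [636.7, 220.4, 19.5]
tcp_rot: [0.986, 0.165, 0.004, -0.0]
contact_force: [-0.1, -0.2, 0.7]
finger_gap: 86.6
```

Emit:
{"op": "move_arm", "data": {"targets": [[[0,0,-20,0,0,0],[0,0,-30,0,0,0],[0,0,-30,0,0,0],[0,0,-25,0,0,0],[0,0,0,0,0,0]]]}}

```text
time: 11.42
tool_pos: [637.4, 220.5, 134.0]
tcp_rot: [0.986, 0.165, 0.007, -0.0]
contact_force: [-0.6, 0.6, -0.1]
finger_gap: 92.3
```

```bash
python3 w.py w4;python3 -c "
from h import *
plan(529.1,394.1,120,39)"
```

```text
[637.4 220.5 134. ] [-0.6  0.6 -0.1] 92.26698712616715
t 11.47 pos [636.4 220.4 132.3] gap 91.7 F [1.  0.4 1. ] d [-107.3  173.7  -12.3] rv [ 0.003 -0.01  -0.348] rows 5
[[-9.0,-39.9,2.3,0.001,-0.002,-0.07],[-6.2,-40.4,2.4,0.001,-0.002,-0.07],[-3.3,-40.7,2.4,0.001,-0.002,-0.07],[-0.5,-40.8,2.4,0.001,-0.002,-0.07],[2.3,-40.8,2.4,0.001,-0.002,-0.07]]
```

View pics/w4.png

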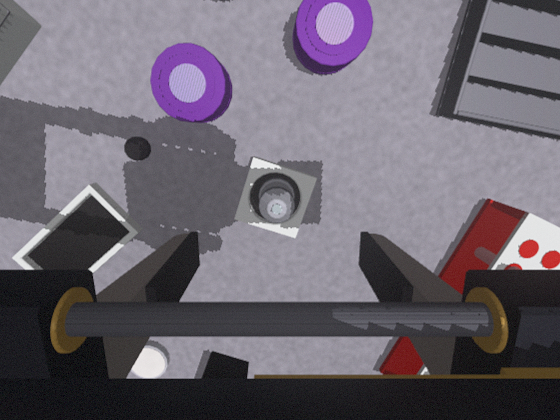

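The objective stands upright inside the round recess at (277,200). Next is the condenser.

Emit:
{"op": "move_arm", "data": {"targets": [[[-9,-40,2,0,-0.002,-0.07],[-6,-40,2,0,-0.002,-0.07],[-3,-41,2,0,-0.002,-0.07],[0,-41,2,0,-0.002,-0.07],[2,-41,0,0,-0.002,-0.07],[0,0,0,0,0,0],[0,0,0,0,0,0]]]}}

```text
time: 12.35
tool_pos: [520.9, 395.8, 113.9]
tcp_rot: [0.941, 0.339, -0.007, 0.002]
contact_force: [0.6, -0.1, -1.1]
finger_gap: 91.9
```

```bash
python3 w.py w5;python3 -c "
from h import *
plan(529.1,394.1,80,39)"
```

```text
[520.9 395.8 113.9] [ 0.6 -0.1 -1.1] 91.8741406575582
t 12.4 pos [520.9 395.7 113.9] gap 91.7 F [-1.1 -0.7 -0.7] d [  8.2  -1.6 -33.9] rv [-0.001  0.015  0.01 ] rows 1
[[5.8,6.5,33.8,-0.001,0.015,0.01]]
```

View pics/w5.png

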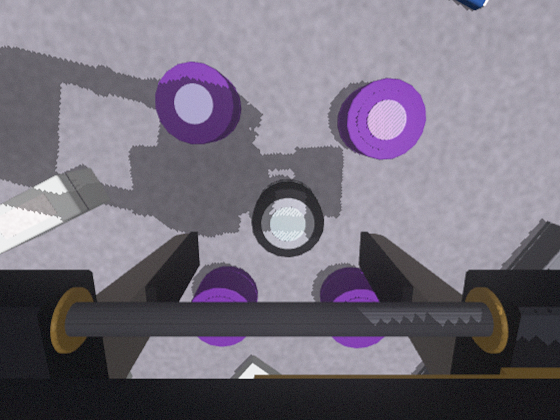

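The wrist view shows the only black condenser, with its lens at (288,224). The four purple ones sit at the diagonals, clear of the jaws.

```bash
python3 - <<'E'
from h import *
P=np.load("pics/w5.npy");cal=get_calibration("wrist")
print(ray(cal,P,[288,224],44))
E
```

```text
[[529.89647533 393.2379186 ]]
```

Emit:
{"op": "move_arm", "data": {"targets": [[[6,6,20,0,0.015,0.01],[0,0,20,0,0,0],[0,0,0,0,0,0]]]}}

```text
time: 12.78
tool_pos: [530.8, 391.8, 71.9]
tcp_rot: [0.943, 0.331, -0.0, -0.0]
contact_force: [-0.6, -0.7, -0.1]
finger_gap: 91.8
```

```bash
python3 w.py w6;python3 -c "
from h import *
plan(529.1,394.1,16,39)"
```

```text
[530.8 391.8  71.9] [-0.6 -0.7 -0.1] 91.78629996309832
t 12.82 pos [531.6 392.3  73.1] gap 92.3 F [-0.  -0.6  0.5] d [ -2.5   1.8 -57.1] rv [-0.    -0.002 -0.005] rows 2
[[-0.4,-1.5,28.6,-0.0,-0.001,-0.002],[-0.4,-1.5,28.6,-0.0,-0.001,-0.002]]
```

View pics/w6.png

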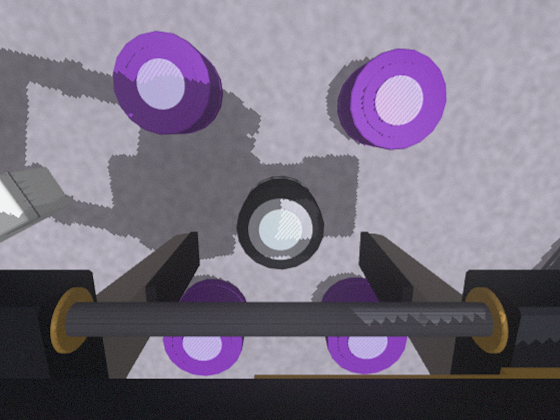

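Emit:
{"op": "move_arm", "data": {"targets": [[[0,-2,12,0,0,0],[0,-1,10,0,0,0],[0,0,8,0,0,0],[0,0,0,0,0,0]]]}}

```text
time: 13.32
tool_pos: [530.3, 395.2, 42.4]
tcp_rot: [0.943, 0.332, 0.002, -0.0]
contact_force: [-0.3, -0.4, -0.1]
finger_gap: 92.2
```

```bash
python3 -c "
from h import *
plan(529.5,393.7,16,39)"
```

```text
t 13.32 pos [530.3 395.2  42.4] gap 92.2 F [-0.3 -0.4 -0.1] d [ -0.8  -1.5 -26.4] rv [ 0.    -0.003 -0.005] rows 1
[[-1.7,0.7,26.4,0.0,-0.003,-0.005]]
```

Emit:
{"op": "move_arm", "data": {"targets": [[[-2,1,12,0,-0.003,-0.005],[0,0,9,0,0,0],[0,0,5,0,0,0],[0,0,0,0,0,0]]]}}

```text
time: 13.82
tool_pos: [529.4, 393.2, 14.7]
tcp_rot: [0.943, 0.334, 0.0, 0.0]
contact_force: [-0.6, -0.8, 0.1]
finger_gap: 92.0
```

Emit:
{"op": "move_arm", "data": {"targets": [[[0,0,0,0,0,0],[0,0,0,0,0,0],[0,0,0,0,0,0],[0,0,0,0,0,0],[0,0,0,0,0,0],[0,0,0,0,0,0]]], "claw": 255}}

```text
time: 14.58
tool_pos: [530.2, 393.5, 15.7]
tcp_rot: [0.943, 0.334, 0.001, 0.0]
contact_force: [0.1, -0.3, -1.1]
finger_gap: 57.9
```

Emit:
{"op": "move_arm", "data": {"targets": [[[0,0,-8,0,0,0],[0,0,-20,0,0,0],[0,0,-35,0,0,0],[0,0,-45,0,0,0],[0,0,0,0,0,0]]]}}

```text
time: 15.2
tool_pos: [530.1, 393.6, 130.9]
tcp_rot: [0.942, 0.334, 0.002, -0.0]
contact_force: [0.2, 0.1, -0.9]
finger_gap: 57.4
```

```bash
python3 -c "
from h import *
plan(624.3,-229.5,110,-20,n=15)"
```

```text
t 15.2 pos [530.1 393.6 130.9] gap 57.4 F [ 0.2  0.1 -0.9] d [  94.2 -623.1  -20.9] rv [-1.000e-03 -4.000e-03  1.031e+00] rows 15
[[-21.3,36.2,1.4,-0.0,-0.0,0.069],[-18.8,37.6,1.4,-0.0,-0.0,0.069],[-16.1,38.8,1.4,-0.0,-0.0,0.069],[-13.4,39.8,1.4,-0.0,-0.0,0.069],[-10.7,40.6,1.4,-0.0,-0.0,0.069],[-7.9,41.3,1.4,-0.0,-0.0,0.069],[-5.0,41.7,1.4,-0.0,-0.0,0.069],[-2.1,42.0,1.4,-0.0,-0.0,0.069],[0.8,42.0,1.4,-0.0,-0.0,0.069],[3.6,41.9,1.4,-0.0,-0.0,0.069],[6.5,41.5,1.4,-0.0,-0.0,0.069],[9.3,41.0,1.4,-0.0,-0.0,0.069],[12.1,40.2,1.4,-0.0,-0.0,0.069],[14.9,39.3,1.4,-0.0,-0.0,0.069],[17.5,38.2,1.4,-0.0,-0.0,0.069]]
```

Emit:
{"op": "move_arm", "data": {"targets": [[[-21,36,0,0,0,0.069],[-19,38,0,0,0,0.069],[-16,39,0,0,0,0.069],[-13,40,0,0,0,0.069],[-11,41,0,0,0,0.069],[-8,41,0,0,0,0.069],[-5,42,0,0,0,0.069],[-2,42,0,0,0,0.069],[1,42,0,0,0,0.069],[4,42,0,0,0,0.069]]]}}

```text
time: 16.45
tool_pos: [584.9, -33.3, 124.3]
tcp_rot: [1.0, -0.013, -0.004, -0.001]
contact_force: [0.6, -1.0, -1.2]
finger_gap: 57.1
```

```bash
python3 -c "
from h import *
plan(624.3,-229.5,110,-20,n=5)"
```

```text
t 16.45 pos [584.9 -33.3 124.3] gap 57.1 F [ 0.6 -1.  -1.2] d [  39.4 -196.2  -14.3] rv [-0.001  0.007  0.323] rows 5
[[8.9,39.0,2.7,-0.0,0.001,0.065],[11.4,38.4,2.7,-0.0,0.001,0.065],[13.9,37.6,2.8,-0.0,0.001,0.065],[16.3,36.6,2.8,-0.0,0.001,0.065],[18.6,35.5,2.8,-0.0,0.001,0.065]]
```

Emit:
{"op": "move_arm", "data": {"targets": [[[9,39,2,0,0.001,0.065],[11,38,2,0,0.001,0.065],[14,38,2,0,0.001,0.065],[15,35,2,0,0.001,0.065],[14,28,2,0,0.001,0.065],[0,0,0,0,0,0],[0,0,0,0,0,0]]]}}

```text
time: 17.32
tool_pos: [615.7, -226.1, 107.1]
tcp_rot: [0.983, -0.182, -0.006, -0.002]
contact_force: [0.2, -0.3, -2.2]
finger_gap: 57.4
```

```bash
python3 w.py w7;python3 ov.py w7 624.3 -229.5 70.7 86 86; python3 -c "
from h import *
plan(624.3,-229.5,50,-20)"
```

```text
[ 615.7 -226.1  107.1] [ 0.2 -0.3 -2.2] 57.38884838121172
[[244.0, 254.0], [341.0, 252.0], [342.0, 154.0], [238.0, 157.0]]
t 17.38 pos [ 615.6 -226.1  107.1] gap 57.6 F [-0.5  0.  -2.4] d [  8.7  -3.4 -57.1] rv [-0.002  0.013 -0.016] rows 2
[[5.0,0.1,28.5,-0.001,0.006,-0.008],[4.9,0.1,28.5,-0.001,0.006,-0.008]]
```

View pics/w7o.png

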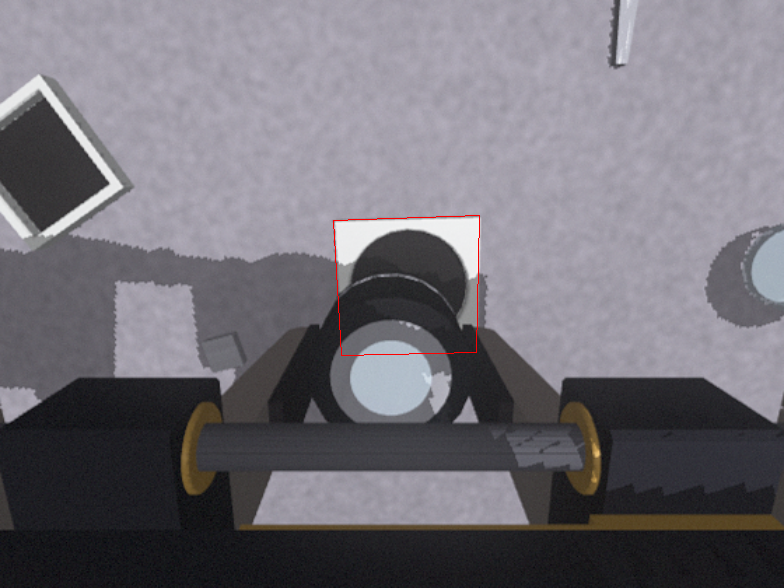

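The holder outline matches, so I'll lower the condenser.

Emit:
{"op": "move_arm", "data": {"targets": [[[5,0,15,0,0.006,-0.008],[5,0,15,0,0.006,-0.008],[0,0,18,0,0,0],[0,0,15,0,0,0],[0,0,0,0,0,0]]]}}

```text
time: 18.0
tool_pos: [624.0, -225.9, 37.4]
tcp_rot: [0.985, -0.171, -0.002, -0.002]
contact_force: [-0.0, 0.1, -1.9]
finger_gap: 57.8
```

```bash
python3 -c "
from h import *
plan(624.3,-229.5,22,-20)"
```

```text
t 18.0 pos [ 624.  -225.9   37.4] gap 57.8 F [-0.   0.1 -1.9] d [  0.3  -3.6 -15.4] rv [-0.003  0.004  0.005] rows 1
[[1.5,3.4,15.4,-0.003,0.004,0.005]]
```

Emit:
{"op": "move_arm", "data": {"targets": [[[1.5,3.4,5,-0.003,0.004,0.005],[0,0,5,0,0,0],[0,0,4,0,0,0],[0,0,0,0,0,0]]]}}

```text
time: 18.5
tool_pos: [625.3, -230.7, 23.9]
tcp_rot: [0.985, -0.174, 0.001, 0.001]
contact_force: [-0.4, 0.3, -1.2]
finger_gap: 57.3
```

```bash
python3 -c "
from h import *
plan(624.3,-229.5,20,-20)"
```

```text
t 18.5 pos [ 625.3 -230.7   23.9] gap 57.3 F [-0.4  0.3 -1.2] d [-1.   1.2 -3.9] rv [ 0.001 -0.003 -0.001] rows 1
[[-1.3,-0.8,3.9,0.001,-0.003,-0.001]]
```

Emit:
{"op": "move_arm", "data": {"targets": [[[-1,-1,2,0,-0.003,0],[0,0,2,0,0,0]]]}}

```text
time: 18.75
tool_pos: [625.2, -229.6, 20.5]
tcp_rot: [0.985, -0.174, 0.0, 0.001]
contact_force: [0.2, 0.6, -3.0]
finger_gap: 57.4
```

Emit:
{"op": "move_arm", "data": {"targets": [[[0,0,1.5,0,0,0]]]}}

```text
time: 18.88
tool_pos: [625.2, -229.6, 19.7]
tcp_rot: [0.985, -0.174, 0.0, 0.001]
contact_force: [-4.6, 2.4, 8.3]
finger_gap: 57.4
```

Floor contact. Releasing.

Emit:
{"op": "move_arm", "data": {"targets": [[[0,0,0,0,0,0],[0,0,0,0,0,0]]]}}

```text
time: 19.12
tool_pos: [625.4, -229.6, 19.7]
tcp_rot: [0.985, -0.174, 0.0, 0.001]
contact_force: [-0.6, -0.6, -1.7]
finger_gap: 57.4
```

Emit:
{"op": "move_arm", "data": {"targets": [[[0,0,0,0,0,0],[0,0,0,0,0,0],[0,0,0,0,0,0],[0,0,0,0,0,0],[0,0,0,0,0,0]]], "claw": 0}}

```text
time: 19.75
tool_pos: [626.2, -230.1, 20.5]
tcp_rot: [0.985, -0.174, 0.001, 0.001]
contact_force: [0.1, 0.1, -0.2]
finger_gap: 92.1
```

Emit:
{"op": "move_arm", "data": {"targets": [[[0,0,-20,0,0,0],[0,0,-30,0,0,0],[0,0,-30,0,0,0],[0,0,-25,0,0,0],[0,0,0,0,0,0]]]}}

```text
time: 20.38
tool_pos: [627.2, -230.5, 134.9]
tcp_rot: [0.985, -0.174, 0.004, 0.002]
contact_force: [0.4, -1.2, 0.5]
finger_gap: 91.9
```

```bash
python3 w.py w8;python3 -c "
from h import *
plan(646.3,9.9,125,0)"
```

```text
[ 627.2 -230.5  134.9] [ 0.4 -1.2  0.5] 91.9200924662616
t 20.43 pos [ 626.4 -230.1  133.2] gap 91.9 F [ 0.6 -1.3  0.1] d [ 19.9 240.   -8.2] rv [ 0.003 -0.005 -0.35 ] rows 6
[[-10.6,-38.7,1.2,0.0,-0.001,-0.058],[-8.3,-39.3,1.3,0.0,-0.001,-0.058],[-6.0,-39.7,1.3,0.0,-0.001,-0.058],[-3.7,-40.0,1.3,0.0,-0.001,-0.058],[-1.4,-40.1,1.3,0.0,-0.001,-0.058],[1.0,-40.1,1.3,0.0,-0.001,-0.058]]
```

View pics/w8.png

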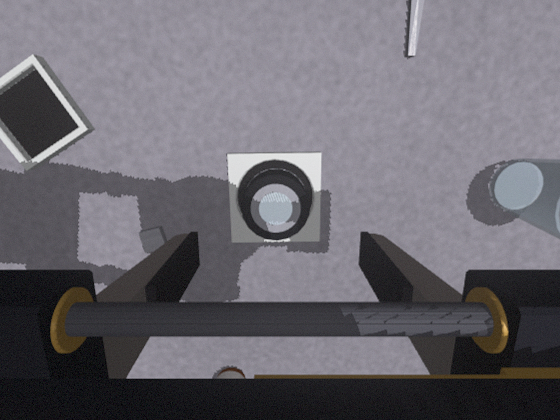

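The condenser stands inside its recess at (275,205). Next is the filter cube.

Emit:
{"op": "move_arm", "data": {"targets": [[[-11,-39,0,0,-0.001,-0.058],[-8,-39,0,0,-0.001,-0.058],[-6,-40,0,0,-0.001,-0.058],[-4,-40,0,0,-0.001,-0.058],[-1,-39,0,0,-0.001,-0.058],[1,-36,0,0,-0.001,-0.058],[0,0,0,0,0,0],[0,0,0,0,0,0]]]}}

```text
time: 21.42
tool_pos: [639.1, 12.5, 121.6]
tcp_rot: [1.0, 0.004, -0.009, -0.001]
contact_force: [0.1, -0.1, -1.0]
finger_gap: 91.8
```

```bash
python3 w.py w9;python3 -c "
from h import *
plan(646.3,9.9,80,0)"
```

```text
[639.1  12.5 121.6] [ 0.1 -0.1 -1. ] 91.8087423527891
t 21.48 pos [639.   12.4 121.5] gap 92.1 F [ 0.4  1.3 -0.1] d [  7.3  -2.5 -41.5] rv [-0.001  0.018  0.007] rows 1
[[8.0,2.6,41.4,-0.001,0.018,0.007]]
```

View pics/w9.png

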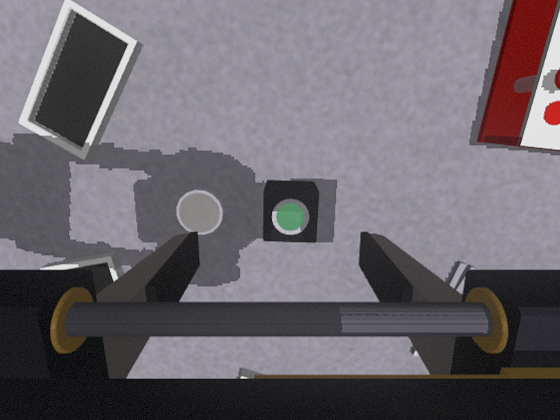

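```bash
python3 - <<'E'
from h import *
P=np.load("pics/w9.npy");cal=get_calibration("wrist")
a=cv2.imread("pics/w9.png");g=cv2.cvtColor(a,cv2.COLOR_BGR2GRAY)
print(ray(cal,P,[290,216.5],46))
e=[]
for u in range(270,316,2):
    col=g[222:255,u].astype(int);e.append((u,222+np.diff(col).argmax()+.5))
w=ray(cal,P,e,46);k=np.polyfit(w[:,0],w[:,1],1);print(np.degrees(np.arctan(k[0])),w[:,1].mean(),[x[1] for x in e])
cv2.imwrite("pics/w9c.png",cv2.resize(a[165:255,245:345],None,fx=6,fy=6,interpolation=cv2.INTER_CUBIC))
E
```

```text
[[646.33334499   8.96446932]]
-1.2656990695476427 -12.031162402574859 [np.float64(240.5), np.float64(240.5), np.float64(240.5), np.float64(240.5), np.float64(240.5), np.float64(240.5), np.float64(240.5), np.float64(241.5), np.float64(241.5), np.float64(241.5), np.float64(241.5), np.float64(241.5), np.float64(241.5), np.float64(241.5), np.float64(241.5), np.float64(241.5), np.float64(241.5), np.float64(241.5), np.float64(241.5), np.float64(241.5), np.float64(241.5), np.float64(241.5), np.float64(242.5)]
```

View pics/w9c.png

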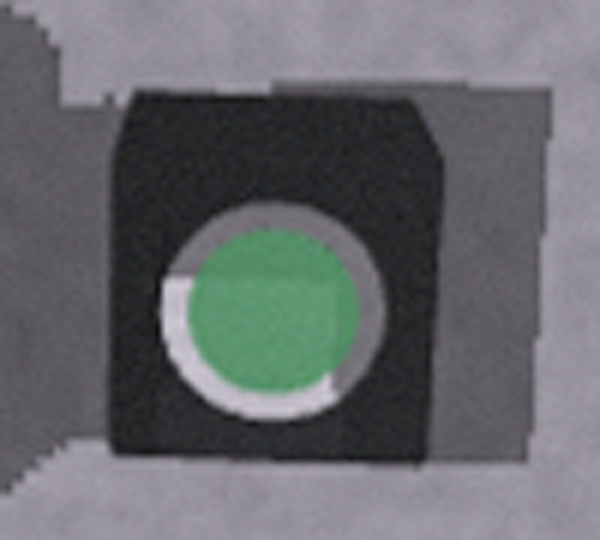

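```bash
python3 -c "
from h import *
plan(646.3,9.5,60,-1.3)"
```

```text
t 21.48 pos [639.   12.4 121.5] gap 92.1 F [ 0.4  1.3 -0.1] d [  7.3  -2.9 -61.5] rv [-0.001  0.018  0.029] rows 2
[[4.2,1.5,30.7,-0.001,0.009,0.015],[3.9,1.5,30.7,-0.001,0.009,0.015]]
```

Emit:
{"op": "move_arm", "data": {"targets": [[[4,1.5,20,0,0.009,0.015],[4,1.5,20,0,0.009,0.015],[0,0,18,0,0,0],[0,0,0,0,0,0]]]}}

```text
time: 21.98
tool_pos: [646.4, 4.6, 61.2]
tcp_rot: [1.0, -0.015, -0.0, -0.0]
contact_force: [0.3, 0.3, -0.0]
finger_gap: 91.9
```

```bash
python3 -c "
from h import *
plan(646.3,9.5,16,-1.3)"
```

```text
t 21.98 pos [646.4   4.6  61.2] gap 91.9 F [ 0.3  0.3 -0. ] d [ -0.1   4.9 -45.2] rv [-0.001  0.    -0.008] rows 2
[[-0.1,-2.5,22.6,-0.0,0.0,-0.004],[-0.1,-2.5,22.6,-0.0,0.0,-0.004]]
```

Emit:
{"op": "move_arm", "data": {"targets": [[[0,-3,15,0,0,-0.004],[0,-2,12,0,0,-0.004],[0,0,10,0,0,0],[0,0,6,0,0,0],[0,0,0,0,0,0]]]}}

```text
time: 22.6
tool_pos: [647.4, 9.7, 16.4]
tcp_rot: [1.0, -0.011, 0.001, -0.0]
contact_force: [-0.5, 0.3, -0.4]
finger_gap: 92.0
```

```bash
python3 -c "
from h import *
plan(646.3,9.5,16,-1.3)"
```

```text
t 22.6 pos [647.4   9.7  16.4] gap 92.0 F [-0.5  0.3 -0.4] d [-1.1 -0.2 -0.4] rv [-0.    -0.001  0.001] rows 1
[[-1.1,0.2,0.4,-0.0,-0.001,0.001]]
```

Emit:
{"op": "move_arm", "data": {"targets": [[[0,0,0,0,0,0],[0,0,0,0,0,0],[0,0,0,0,0,0],[0,0,0,0,0,0],[0,0,0,0,0,0],[0,0,0,0,0,0],[0,0,0,0,0,0],[0,0,0,0,0,0]]], "claw": 255}}

```text
time: 23.6
tool_pos: [648.5, 9.4, 18.1]
tcp_rot: [1.0, -0.011, 0.002, 0.0]
contact_force: [-0.3, 0.3, 0.5]
finger_gap: 43.5
```

Emit:
{"op": "move_arm", "data": {"targets": [[[0,0,-8,0,0,0],[0,0,-20,0,0,0],[0,0,-35,0,0,0],[0,0,-35,0,0,0],[0,0,0,0,0,0]]]}}

```text
time: 24.22
tool_pos: [648.5, 9.4, 122.8]
tcp_rot: [1.0, -0.011, 0.003, 0.0]
contact_force: [0.4, 0.7, -0.5]
finger_gap: 43.7
```

```bash
python3 -c "
from h import *
plan(448,-84,105,11.1)"
```

```text
t 24.23 pos [648.5   9.4 122.8] gap 43.7 F [ 0.4  0.7 -0.5] d [-200.5  -93.4  -17.8] rv [ 0.001 -0.006 -0.216] rows 5
[[-39.7,19.6,3.3,0.0,-0.001,-0.043],[-40.5,17.8,3.4,0.0,-0.001,-0.043],[-41.2,16.1,3.4,0.0,-0.001,-0.043],[-41.9,14.3,3.5,0.0,-0.001,-0.043],[-42.5,12.5,3.5,0.0,-0.001,-0.043]]
```

Emit:
{"op": "move_arm", "data": {"targets": [[[-40,20,2,0,-0.001,-0.043],[-40,18,2,0,-0.001,-0.043],[-41,16,2,0,-0.001,-0.043],[-42,14,2,0,-0.001,-0.043],[-34,10,2,0,-0.001,-0.043],[0,0,0,0,0,0],[0,0,0,0,0,0]]]}}

```text
time: 25.1
tool_pos: [447.4, -81.5, 105.4]
tcp_rot: [0.995, 0.1, -0.003, -0.001]
contact_force: [0.1, 0.3, -1.8]
finger_gap: 44.2
```

```bash
python3 w.py w10;python3 ov.py w10 448 -84 11.1 72 72; python3 -c "
from h import *
plan(448,-84,60,11.1)"
```

```text
[447.4 -81.5 105.4] [ 0.1  0.3 -1.8] 44.161344922161796
[[237.0, 167.0], [239.0, 249.0], [321.0, 249.0], [324.0, 168.0]]
t 25.15 pos [447.4 -81.4 105.3] gap 43.8 F [ 0.7 -0.6 -1.3] d [  0.6  -2.6 -45.3] rv [-0.003  0.006  0.007] rows 2
[[0.2,1.4,22.6,-0.002,0.003,0.003],[0.1,1.4,22.7,-0.002,0.003,0.003]]
```

View pics/w10o.png

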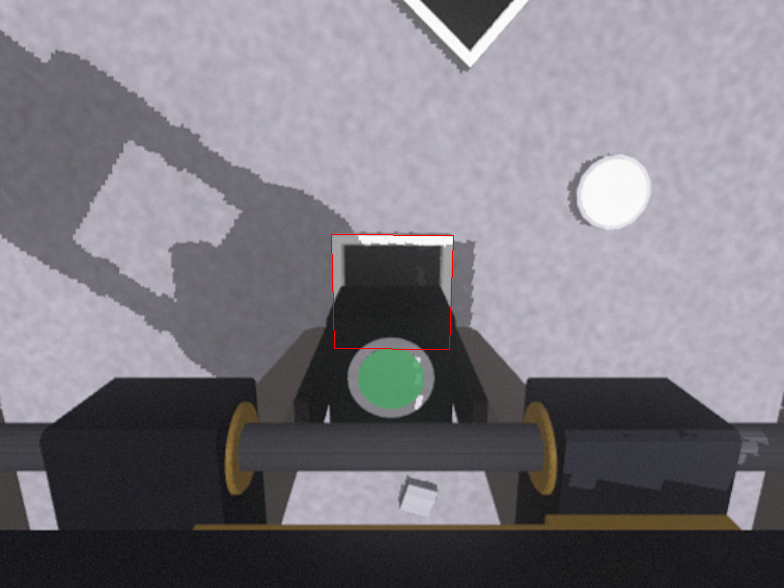

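The outline and yaw match the holder, and the cube is parallel to it. Lowering.

Emit:
{"op": "move_arm", "data": {"targets": [[[0,1.5,20,-0.002,0.003,0.003],[0,1.5,20,-0.002,0.003,0.003],[0,0,20,0,0,0],[0,0,10,0,0,0],[0,0,0,0,0,0]]]}}

```text
time: 25.78
tool_pos: [453.0, -83.3, 34.1]
tcp_rot: [0.995, 0.099, 0.002, 0.001]
contact_force: [-1.1, -0.0, -1.2]
finger_gap: 43.8
```

```bash
python3 -c "
from h import *
plan(448,-84,24,11.1)"
```

```text
t 25.77 pos [453.  -83.3  34.1] gap 43.8 F [-1.1 -0.  -1.2] d [ -5.   -0.7 -10.1] rv [ 0.003 -0.004  0.004] rows 1
[[-5.0,-0.3,10.1,0.003,-0.004,0.004]]
```

Emit:
{"op": "move_arm", "data": {"targets": [[[-5,0,3,0.003,-0.004,0.004],[0,0,4,0,0,0],[0,0,0,0,0,0]]]}}

```text
time: 26.15
tool_pos: [449.3, -84.8, 28.2]
tcp_rot: [0.995, 0.097, 0.001, 0.001]
contact_force: [0.9, 0.0, -0.7]
finger_gap: 43.5
```

```bash
python3 -c "
from h import *
plan(448,-84,22,11.1)"
```

```text
t 26.15 pos [449.3 -84.8  28.2] gap 43.5 F [ 0.9  0.  -0.7] d [-1.3  0.8 -6.2] rv [ 0.001 -0.002 -0.   ] rows 1
[[-1.2,-1.0,6.2,0.001,-0.002,-0.0]]
```

Emit:
{"op": "move_arm", "data": {"targets": [[[-1,-1,3,0.001,-0.002,0],[0,0,2,0,0,0]]]}}

```text
time: 26.4
tool_pos: [448.6, -84.2, 23.5]
tcp_rot: [0.995, 0.097, 0.001, 0.0]
contact_force: [-0.1, -0.2, -1.4]
finger_gap: 44.0
```

Emit:
{"op": "move_arm", "data": {"targets": [[[0,0,1.5,0,0,0]]]}}

```text
time: 26.52
tool_pos: [448.6, -84.2, 22.0]
tcp_rot: [0.995, 0.097, 0.001, 0.0]
contact_force: [-1.3, -1.0, 11.9]
finger_gap: 43.8
```

Emit:
{"op": "move_arm", "data": {"targets": [[[0,0,0,0,0,0],[0,0,0,0,0,0]]]}}

```text
time: 26.78
tool_pos: [448.7, -84.3, 22.0]
tcp_rot: [0.995, 0.097, 0.001, 0.001]
contact_force: [-0.1, 0.6, -1.1]
finger_gap: 43.9
```

Emit:
{"op": "move_arm", "data": {"targets": [[[0,0,0,0,0,0],[0,0,0,0,0,0],[0,0,0,0,0,0],[0,0,0,0,0,0],[0,0,0,0,0,0],[0,0,0,0,0,0]]], "claw": 0}}

```text
time: 27.52
tool_pos: [449.2, -84.6, 22.4]
tcp_rot: [0.995, 0.097, 0.001, 0.001]
contact_force: [0.4, -1.0, 0.1]
finger_gap: 91.8
```

Emit:
{"op": "move_arm", "data": {"targets": [[[0,0,-20,0,0,0],[0,0,-30,0,0,0],[0,0,-30,0,0,0],[0,0,-25,0,0,0],[0,0,0,0,0,0]]]}}

```text
time: 28.15
tool_pos: [448.3, -84.1, 129.7]
tcp_rot: [0.995, 0.096, 0.0, 0.0]
contact_force: [0.5, 0.4, -0.4]
finger_gap: 92.0
```

```bash
python3 w.py w11;python3 ov.py w11 448 -84 11.1 72 72;python3 -c "
from h import *
plan(365.6,265.7,125,-24.5,n=10)"
```

```text
[448.3 -84.1 129.7] [ 0.5  0.4 -0.4] 92.0258454206105
[[239.0, 161.0], [241.0, 237.0], [317.0, 236.0], [319.0, 161.0]]
t 28.2 pos [447.3 -83.7 128.3] gap 92.1 F [-0.4  0.8 -0.3] d [-81.7 349.4  -3.3] rv [-0.     0.002  0.621] rows 10
[[-1.3,-35.9,0.4,-0.0,0.0,0.062],[-3.5,-35.7,0.4,-0.0,0.0,0.062],[-5.7,-35.4,0.4,-0.0,0.0,0.062],[-7.9,-35.0,0.4,-0.0,0.0,0.062],[-10.1,-34.4,0.4,-0.0,0.0,0.062],[-12.2,-33.7,0.4,-0.0,0.0,0.062],[-14.3,-32.9,0.4,-0.0,0.0,0.062],[-16.3,-32.0,0.3,-0.0,0.0,0.062],[-18.2,-30.9,0.3,-0.0,0.0,0.062],[-20.1,-29.7,0.3,-0.0,0.0,0.062]]
```

View pics/w11o.png

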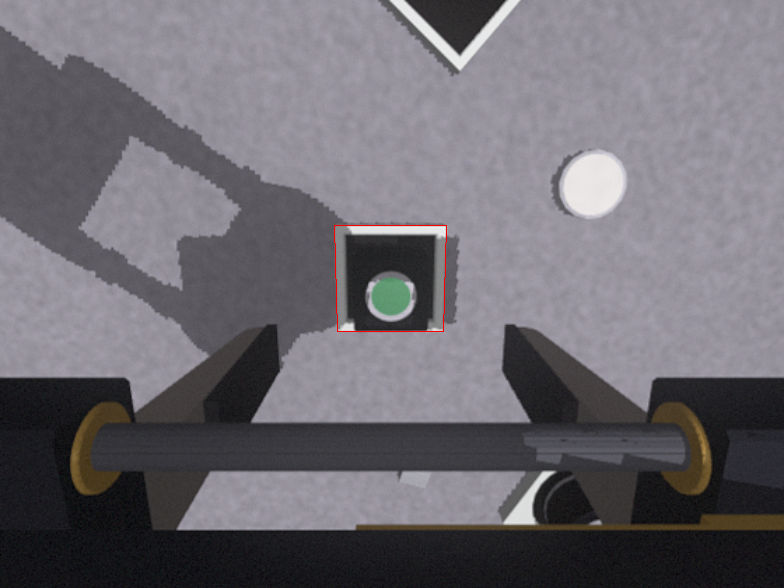

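The cube sits inside the recess and squared up. Next is the slide box.

Emit:
{"op": "move_arm", "data": {"targets": [[[-1,-36,0,0,0,0.062],[-4,-36,0,0,0,0.062],[-6,-35,0,0,0,0.062],[-8,-35,0,0,0,0.062],[-10,-34,0,0,0,0.062],[-12,-34,0,0,0,0.062],[-14,-33,0,0,0,0.062],[-16,-32,0,0,0,0.062],[-18,-31,0,0,0,0.062],[-16,-26,0,0,0,0.062]]]}}

```text
time: 29.45
tool_pos: [359.5, 269.9, 112.9]
tcp_rot: [0.974, -0.225, -0.013, 0.003]
contact_force: [1.0, 0.1, 0.6]
finger_gap: 91.8
```

Emit:
{"op": "move_arm", "data": {"targets": [[[0,0,0,0,0,0],[0,0,0,0,0,0]]]}}

```text
time: 29.7
tool_pos: [357.3, 269.8, 110.0]
tcp_rot: [0.975, -0.222, -0.015, 0.005]
contact_force: [0.5, -0.4, -0.1]
finger_gap: 91.9
```

```bash
python3 w.py w12;python3 -c "
from h import *
plan(365.6,265.7,65,-24.5)"
```

```text
[357.3 269.8 110. ] [ 0.5 -0.4 -0.1] 91.88985254048589
t 29.75 pos [357.3 269.6 110. ] gap 91.9 F [-1.  -0.5  0.1] d [  8.3  -3.9 -45. ] rv [ 0.016  0.028 -0.022] rows 2
[[5.2,-0.4,22.4,0.008,0.014,-0.011],[4.9,-0.2,22.4,0.008,0.014,-0.011]]
```

View pics/w12.png

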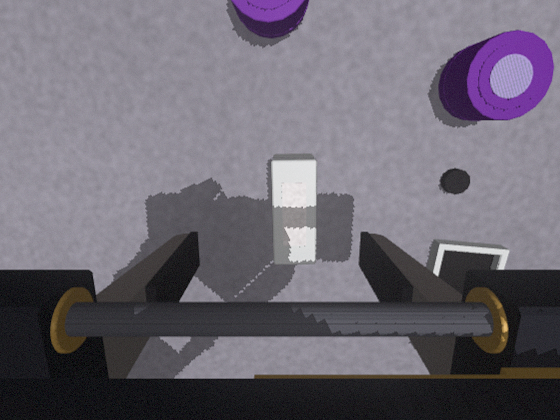

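```bash
python3 - <<'E'
from h import *
P=np.load("pics/w12.npy");cal=get_calibration("wrist")
a=cv2.imread("pics/w12.png")
g=cv2.cvtColor(a,cv2.COLOR_BGR2GRAY)
cv2.imwrite("pics/w12c.png",cv2.resize(a[145:275,255:335],None,fx=4.5,fy=4.5,interpolation=cv2.INTER_CUBIC))
w=ray(cal,P,[[272,160],[316,160],[316,262],[273,262]],46);print(w.round(1),w.mean(0))
print(np.linalg.norm(w[0]-w[1]),np.linalg.norm(w[1]-w[2]))
for i,j in((3,0),(2,1)): d=w[j]-w[i];print(np.degrees(np.arctan2(d[1],d[0])))
E
```

```text
[[369.4 310.1]
 [398.2 296.3]
 [365.4 222.7]
 [334.5 237.1]] [366.85419218 266.54472   ]
31.960871711286707 80.55160760167698
64.47356013930555
65.96699332411086
```

View pics/w12c.png

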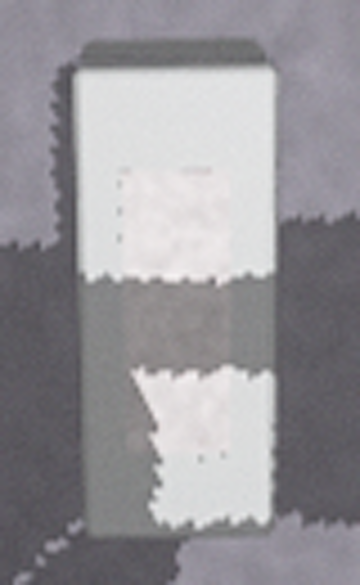

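The box's long axis is at about 65.4° with its centre near (366,266), which agrees with the top view.

Emit:
{"op": "move_arm", "data": {"targets": [[[5,0,15,0.008,0.014,-0.011],[5,0,15,0.008,0.014,-0.011],[0,0,15,0,0,0],[0,0,0,0,0,0]]]}}

```text
time: 30.25
tool_pos: [366.6, 261.7, 62.7]
tcp_rot: [0.977, -0.214, 0.0, 0.0]
contact_force: [0.3, 0.1, -1.0]
finger_gap: 92.2
```

```bash
python3 -c "
from h import *
plan(366.2,266.2,16,-24.7)"
```

```text
t 30.25 pos [366.6 261.7  62.7] gap 92.2 F [ 0.3  0.1 -1. ] d [ -0.4   4.5 -46.7] rv [ 0. -0.  0.] rows 2
[[-1.1,-2.0,23.4,0.0,-0.0,0.0],[-1.1,-2.0,23.4,0.0,-0.0,0.0]]
```

Emit:
{"op": "move_arm", "data": {"targets": [[[-1,-2,15,0,0,0],[-1,-2,13,0,0,0],[0,0,10,0,0,0],[0,0,6,0,0,0],[0,0,0,0,0,0]]]}}

```text
time: 30.88
tool_pos: [367.0, 266.6, 16.1]
tcp_rot: [0.977, -0.214, 0.0, 0.0]
contact_force: [0.3, -0.1, 0.2]
finger_gap: 92.1
```

```bash
python3 -c "
from h import *
plan(366.2,266.2,16,-24.7)"
```

```text
t 30.88 pos [367.  266.6  16.1] gap 92.1 F [ 0.3 -0.1  0.2] d [-0.8 -0.4 -0.1] rv [ 0.    -0.001  0.   ] rows 1
[[-0.5,0.6,0.1,0.0,-0.001,0.0]]
```

Emit:
{"op": "move_arm", "data": {"targets": [[[0,0,0,0,0,0],[0,0,0,0,0,0],[0,0,0,0,0,0],[0,0,0,0,0,0],[0,0,0,0,0,0],[0,0,0,0,0,0],[0,0,0,0,0,0],[0,0,0,0,0,0],[0,0,0,0,0,0]]], "claw": 255}}

```text
time: 32.0
tool_pos: [368.1, 267.0, 17.4]
tcp_rot: [0.977, -0.214, 0.001, -0.001]
contact_force: [-0.1, 0.4, 0.3]
finger_gap: 33.9
```

Emit:
{"op": "move_arm", "data": {"targets": [[[0,0,-8,0,0,0],[0,0,-20,0,0,0],[0,0,-30,0,0,0],[0,0,-30,0,0,0],[0,0,0,0,0,0]]]}}

```text
time: 32.62
tool_pos: [366.7, 266.5, 108.2]
tcp_rot: [0.977, -0.214, 0.001, -0.0]
contact_force: [0.1, 0.5, -2.0]
finger_gap: 33.6
```

```bash
python3 -c "
from h import *
plan(465.3,113.9,105,-30.5)"
```

```text
t 32.62 pos [366.7 266.5 108.2] gap 33.6 F [ 0.1  0.5 -2. ] d [  98.6 -152.6   -3.2] rv [-0.    -0.001  0.101] rows 5
[[30.7,19.5,0.7,-0.0,-0.0,0.02],[31.1,18.9,0.7,-0.0,-0.0,0.02],[31.4,18.2,0.6,-0.0,-0.0,0.02],[31.8,17.6,0.6,-0.0,-0.0,0.02],[32.1,17.0,0.6,-0.0,-0.0,0.02]]
```

Emit:
{"op": "move_arm", "data": {"targets": [[[31,20,0,0,0,0.02],[31,19,0,0,0,0.02],[31,18,0,0,0,0.02],[30,17,0,0,0,0.02],[25,14,0,0,0,0.02],[0,0,0,0,0,0],[0,0,0,0,0,0]]]}}

```text
time: 33.5
tool_pos: [454.8, 117.0, 98.8]
tcp_rot: [0.965, -0.263, -0.006, 0.002]
contact_force: [-0.8, -0.0, -0.4]
finger_gap: 33.9
```

```bash
python3 w.py w13;python3 ov.py w13 465.3 113.9 59.5 112 62; python3 -c "
from h import *
plan(465.3,113.9,50,-30.5)"
```

```text
[454.8 117.   98.8] [-0.8 -0.  -0.4] 33.90617189835598
[[256.0, 267.0], [327.0, 267.0], [333.0, 136.0], [254.0, 136.0]]
t 33.55 pos [454.8 117.1  98.8] gap 34.1 F [ 0.   0.1 -1.3] d [ 10.5  -3.2 -48.8] rv [0.007 0.01  0.   ] rows 2
[[5.6,-1.5,24.3,0.003,0.005,0.0],[5.5,-1.4,24.4,0.003,0.005,0.0]]
```

View pics/w13o.png

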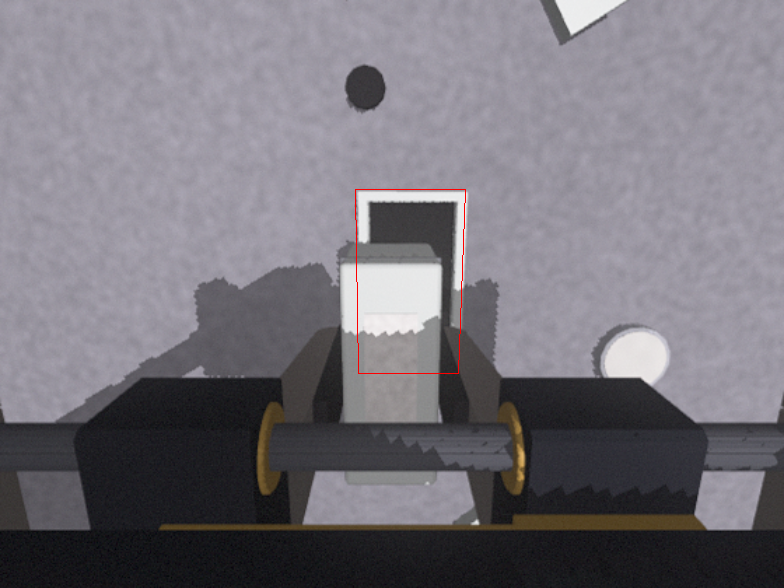

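The outline matches. Lowering.

Emit:
{"op": "move_arm", "data": {"targets": [[[6,-1.5,20,0.003,0.005,0],[5,-1.5,20,0.003,0.005,0],[0,0,15,0,0,0],[0,0,8,0,0,0],[0,0,0,0,0,0]]]}}

```text
time: 34.17
tool_pos: [463.3, 117.9, 33.3]
tcp_rot: [0.966, -0.26, -0.001, -0.0]
contact_force: [-0.7, 0.2, -1.1]
finger_gap: 34.0
```

```bash
python3 -c "
from h import *
plan(465.3,113.9,24,-30.5)"
```

```text
t 34.17 pos [463.3 117.9  33.3] gap 34.0 F [-0.7  0.2 -1.1] d [ 2.  -4.  -9.3] rv [0.    0.001 0.007] rows 1
[[3.7,2.4,9.3,0.0,0.001,0.007]]
```

Emit:
{"op": "move_arm", "data": {"targets": [[[4,2.5,3,0,0.001,0.007],[0,0,3,0,0,0],[0,0,0,0,0,0]]]}}

```text
time: 34.55
tool_pos: [466.9, 113.5, 28.3]
tcp_rot: [0.965, -0.263, 0.001, -0.0]
contact_force: [1.4, -0.3, -1.6]
finger_gap: 33.9
```

```bash
python3 -c "
from h import *
plan(465.3,113.9,22,-30.5)"
```

```text
t 34.55 pos [466.9 113.5  28.3] gap 33.9 F [ 1.4 -0.3 -1.6] d [-1.6  0.4 -6.3] rv [-0.001 -0.002 -0.001] rows 1
[[-1.6,0.4,6.3,-0.001,-0.002,-0.001]]
```

Emit:
{"op": "move_arm", "data": {"targets": [[[-1.5,0,3,0,-0.002,0],[0,0,2,0,0,0]]]}}

```text
time: 34.8
tool_pos: [466.0, 114.2, 23.5]
tcp_rot: [0.965, -0.264, 0.001, -0.001]
contact_force: [0.6, -1.2, -1.1]
finger_gap: 33.4
```

Emit:
{"op": "move_arm", "data": {"targets": [[[0,0,1.5,0,0,0]]]}}

```text
time: 34.92
tool_pos: [465.9, 114.2, 21.9]
tcp_rot: [0.965, -0.264, 0.001, -0.001]
contact_force: [-0.5, 0.5, -2.2]
finger_gap: 33.9
```

Emit:
{"op": "move_arm", "data": {"targets": [[[0,0,1.3,0,0,0]]]}}

```text
time: 35.05
tool_pos: [465.9, 114.3, 21.3]
tcp_rot: [0.965, -0.263, 0.0, -0.001]
contact_force: [-7.4, -0.5, 17.2]
finger_gap: 33.5
```

Emit:
{"op": "move_arm", "data": {"targets": [[[0,0,0,0,0,0],[0,0,0,0,0,0]]]}}

```text
time: 35.3
tool_pos: [466.2, 114.3, 21.5]
tcp_rot: [0.965, -0.263, 0.0, -0.001]
contact_force: [0.6, 0.8, -0.9]
finger_gap: 33.8
```

Emit:
{"op": "move_arm", "data": {"targets": [[[0,0,0,0,0,0],[0,0,0,0,0,0],[0,0,0,0,0,0],[0,0,0,0,0,0],[0,0,0,0,0,0],[0,0,0,0,0,0]]], "claw": 0}}

```text
time: 36.05
tool_pos: [466.7, 114.2, 21.7]
tcp_rot: [0.965, -0.263, 0.001, -0.001]
contact_force: [0.2, 0.3, -0.2]
finger_gap: 90.8
```

Emit:
{"op": "move_arm", "data": {"targets": [[[0,0,-20,0,0,0],[0,0,-30,0,0,0],[0,0,-30,0,0,0],[0,0,-35,0,0,0],[0,0,0,0,0,0]]]}}

```text
time: 36.67
tool_pos: [465.7, 114.1, 139.5]
tcp_rot: [0.965, -0.263, 0.0, -0.0]
contact_force: [-0.0, -0.4, -0.8]
finger_gap: 91.7
```

```bash
python3 w.py w14;python3 ov.py w14 465.3 113.9 59.5 112 62;python3 -c "
from h import *
plan(300,300,220,10,n=8)"
```

```text
[465.7 114.1 139.5] [-0.  -0.4 -0.8] 91.74796803894796
[[248.0, 253.0], [310.0, 253.0], [312.0, 138.0], [244.0, 138.0]]
t 36.73 pos [464.3 114.1 137.5] gap 92.3 F [-1.1  0.2 -0.5] d [-164.3  185.9   82.5] rv [-0.     0.004 -0.708] rows 8
[[-29.5,-9.6,-10.2,-0.0,0.0,-0.088],[-28.6,-12.1,-10.2,-0.0,0.0,-0.088],[-27.4,-14.6,-10.2,-0.0,0.0,-0.088],[-26.0,-17.0,-10.3,-0.0,0.0,-0.088],[-24.4,-19.2,-10.3,-0.0,0.0,-0.088],[-22.6,-21.3,-10.3,-0.0,0.0,-0.088],[-20.6,-23.2,-10.3,-0.0,0.0,-0.088],[-18.5,-24.9,-10.3,-0.0,0.0,-0.088]]
```

View pics/w14o.png

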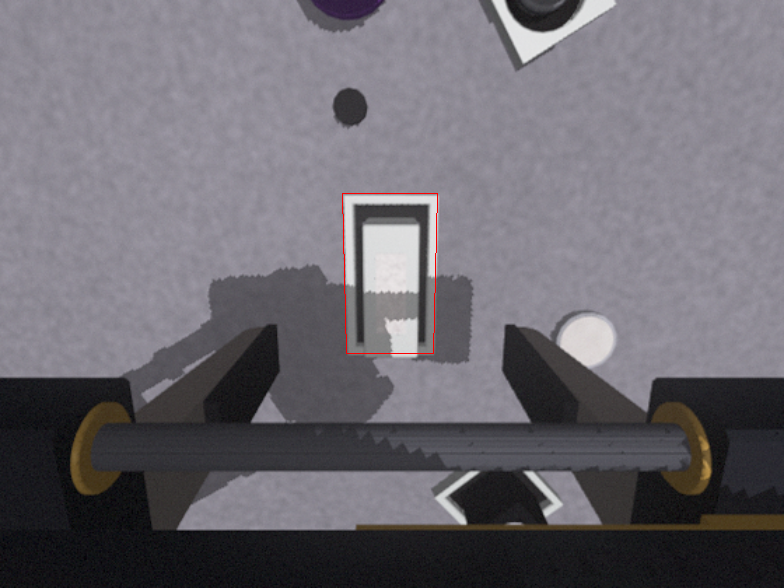

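The slide box is inside its recess and square. I'll back off and check everything from above.

Emit:
{"op": "move_arm", "data": {"targets": [[[-29,-10,-10,0,0,-0.088],[-29,-12,-10,0,0,-0.088],[-27,-15,-10,0,0,-0.088],[-26,-17,-10,0,0,-0.088],[-24,-19,-10,0,0,-0.088],[-23,-21,-10,0,0,-0.088],[-21,-23,-10,0,0,-0.088],[-18,-25,-10,0,0,-0.088],[0,0,0,0,0,0],[0,0,0,0,0,0]]]}}

```text
time: 37.98
tool_pos: [286.4, 300.5, 204.6]
tcp_rot: [0.995, 0.095, -0.016, 0.002]
contact_force: [-0.5, 1.0, -0.4]
finger_gap: 91.9
```

```bash
python3 - <<'E'
from h import *
t=snapshot("top")[:,:,::-1];cv2.imwrite("pics/top1.png",t)
s=snapshot("side")[:,:,::-1];cv2.imwrite("pics/side1.png",s)
cv2.imwrite("pics/t1c.png",cv2.resize(t[130:290,190:480],None,fx=2.7,fy=2.7,interpolation=cv2.INTER_CUBIC))
cv2.imwrite("pics/s1c.png",cv2.resize(s[140:360,180:430],None,fx=2.7,fy=2.7,interpolation=cv2.INTER_CUBIC))
print(sense()["tool_pos"],sense()["time"])
E
```

```text
[286.60862438 300.34789264 204.90029207] 38.075
```

View pics/t1c.png

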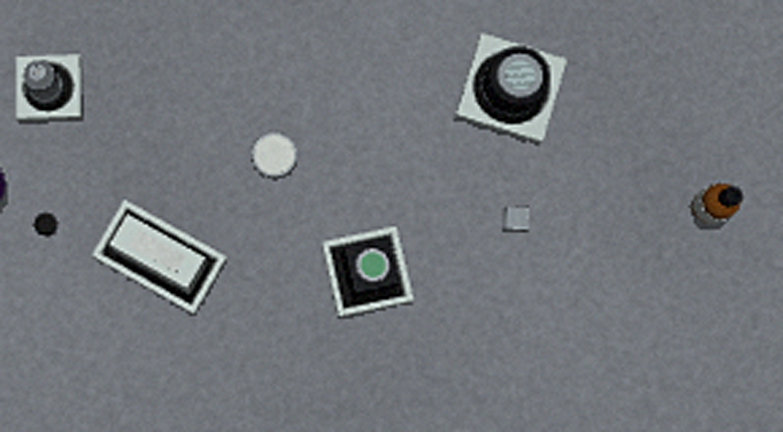

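View pics/s1c.png

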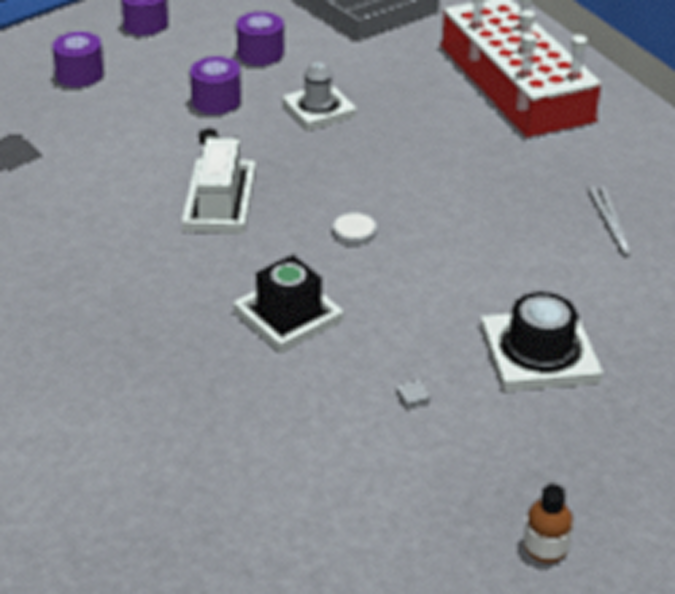

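In both views all four parts stand upright in their matching recesses, and the bottle is where it was. Last, I'll check the slide box's yaw, then hand in.

```bash
python3 - <<'E'
from h import *
cal=get_calibration("top");P=np.array(cal["pose"]);a=cv2.imread("pics/top1.png");hsv=cv2.cvtColor(a,cv2.COLOR_BGR2HSV).astype(int)
m=((hsv[...,2]>140)&(hsv[...,1]<45)).astype(np.uint8)
n,l,st,ce=cv2.connectedComponentsWithStats(m[195:255,220:280])
for i in range(1,n):
    if st[i,4]>60:
        ys,xs=np.nonzero(l==i)
        for z in(12,50): print(st[i,4],z,cv2.minAreaRect(ray(cal,P,np.c_[xs+220,ys+195],z).astype(np.float32)))
m=(hsv[...,2]<75).astype(np.uint8)
print(sense()["contact_force"].round(1))
E
```

```text
715 12 ((465.6835632324219, 114.08004760742188), (112.62362670898438, 62.25027084350586), 59.34969711303711)
715 50 ((460.21759033203125, 111.55377197265625), (108.82913208007812, 60.15296173095703), 59.349708557128906)
[ 0.4 -0.2 -0.6]
```

```bash
python3 -c "
from station import *
print(sign_off())"
```

```text
the job is handed in; nothing more can be done
None
```

I put the objective, condenser, filter cube and slide box away in that order, each into its matching holder, and handed the job in at about 38 s of the 115 s. I lowered each part until the wrist force showed it on the recess floor (8 to 17 N), then released it.

- **Placement:** The last wrist, top and side pictures show all four parts upright inside their recesses. The cube and slide box look square to the walls.
- **Left alone:** The amber bottle still stands where it was. I saw no change in the four purple lookalikes.
- **Check that failed:** My final measurement of the slide box's yaw did not work, because its mask merged with the white holder rim. That it is square rests on the wrist picture and on the tool's yaw at release, within about 0.2° of the holder's measured 59.5°.

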